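Fit the cassette slot guide plates, lock them and hang the ready tag

ROBOT

A 7-joint arm with a two-finger parallel gripper is mounted at the origin on the work surface. World frame = base frame: x ahead of the robot, y to its left, z up, the work surface at z = 0. Lengths are in m, angles in rad, forces in N, time in s.
With the tool pointing down it reaches from about 0.35 to 0.9 m from the base axis. Payload 8.1 kg.
Tool frame: the origin (TCP) lies on the centre line of the jaws, within the pads' length; the fingertips stand 17 mm ahead of it and the grasp point (between the pads) lies 2 mm behind it; z points along the fingers, x is the direction in which the jaws open and shut, and the axes are right-handed (so a half turn about z gives the same grasp; the last joint's range is limited). The gripper opens to 85 mm and grips with 20 to 120 N. Pads are 22 mm wide; open, the fingers measure 114 mm over their backs; the gripper's body (76 mm by 85 mm) begins 54 mm behind the grasp point. The pads swing forward as they close: fully open they stand 13 mm farther back than shut.
Start: joints at [1.227, 0.434, 0.025, 1.573, -0.012, 1.134, -0.075], TCP at [0.149, -0.607, 0.248] pointing down, gripper open.
Joint ranges: [-2.62, 2.62], [-0.44, 2.09], [-1.27, 1.32], [0.08, 2.57], [-1.32, 4.46], [0.12, 2], [-2.74, 2.74]. Speed limits (rad/s): [2.22, 2.22, 3.01, 3.01, 3.14, 3.14, 3.14].

INTERFACE

Orientations are given as a unit quaternion [x, y, z, w].
In Python, from workcell import robot gives the robot as it stands.
- The arm moves only by the shell command python3 -m pendant 'ROWS' [OPENING] [FORCE]. ROWS is text: rows parted by semicolons, each of 6 numbers parted by spaces: the shift along the world's x, y, z in mm, then the turn, a rotation vector about the world's x, y, z in rad. A call has 1 to 12 rows; each row is the pose to reach, as a shift and turn from the pose commanded when the call began; what a row does not reach only later rows make up. A row lasts 1/8 s, in which the tool goes at most 62.5 mm and 10.7 degrees, less where a joint would pass 70% of its speed; a pose out of reach is approached as far as the arm can. A call with a gripper value outside its range is refused whole. OPENING is the closure, from -1 (fully open) to 1 (shut), so that 0 is half open, set as the call begins (- or left out, the last holds). The fingers move at their own pace and stop on an object; FORCE is the grip in N (left out, the last holds). Time passes only in rows, so rows that repeat a pose let the fingers close. It gives the time, the measured TCP pose, the force and the opening at its end, in the units of the state.
- robot.get_obs(): the state, without advancing time (a new reading comes with each control period).
- robot.get_image(name): name is "side" or "top"; returns a dict with "pixels" (384x512x3 uint8, red, green, blue), "mtx" (3x3 intrinsics, pixels), "rvec" (rotation vector, rad) and "tvec" (3), from world to camera coordinates, as OpenCV has them. Camera axes: x right, y down, z forward; pixel columns grow to the right and rows downward; lengths in m; the calibration is good to about 2 mm. A picture is of the moment at which its call begins. There is no depth.
- robot.job_done(): hands the job in, once; it reports no verdict.
Trained networks look in a picture, given as the dict that the camera call returned (one of the last four; its "shot" number tells which), for a name from the list of things; names that differ only in an ending like _2 or _b are one class to them, and where a whole thing is asked for, a point or a joint stands for the part that bears it (a point fixed in the world has none). Each returns a list of dicts, best first, with "score" (0 to 1); they miss things now and then, are a little off and sometimes report something else, mostly with a low value. They report only what shows in the picture. A call takes as long as a camera call. They do not tell look-alikes from the thing itself.
- robot.masks_of(picture, target): "region" (384x512 bool, what is visible of it) and "rect" ([left, top, right, bottom] in pixels, round what is visible of it).
The state is a dict: "t": time; "joints": joint angles; "dq": joint speeds; "tau": joint torques, N m; "eef_pos": TCP position; "eef_rot": TCP orientation; "ft_force": force on the tool from outside, world axes, zero at the start; "ft_torque": the same for the moment, N m; "gripper_width": finger opening in m.
Only numpy, scipy, OpenCV 4.12 (cv2) and the standard library are available. Lean on these libraries where they do the work, as an engineer would, in place of code of your own. Each camera call takes 0.05 s, during which the arm holds its last target.

TASK

Swing the red keeper bar clear of the fixture and lower every grey guide plate you find onto a pair of locating pins until it rests flush; any plate fits any pair. Then swing the keeper bar fully shut into its detent, so that it locks the plates in. Last, take the green ready tag from its stand, hook it over the white section of the rail, slide it along the rail to the green band, and leave it hanging there; do not disturb the cassette, the cleaner bottle or the screwdriver.

Things in the scene. Friction and masses are not known exactly. Their poses are not given: they have to be found in the camera images.
- fixture: Aluminium assembly fixture fixed to the table, 110 (x) x 285 (y) x 20 mm, with three seats side by side along y at 66 mm spacing, each with two steel pins. Origin: on the table, at the middle seat. It may be turned a little.
- seat0 (a point): Seat for one plate: point on the seating face, 20 mm above the table, midway between two steel pins at x = -20 and +20 mm (fixture axes): 8 mm diameter, 18 mm high, the top 7 mm tapering to 3 mm. A seated plate has its origin here and its x along the fixture x, either way round. (right-hand seat, y = -66 mm, nearest the keeper's pivot)
- seat1 (a point): Seat for one plate: point on the seating face, 20 mm above the table, midway between two steel pins at x = -20 and +20 mm (fixture axes): 8 mm diameter, 18 mm high, the top 7 mm tapering to 3 mm. A seated plate has its origin here and its x along the fixture x, either way round. (middle seat)
- seat2 (a point): Seat for one plate: point on the seating face, 20 mm above the table, midway between two steel pins at x = -20 and +20 mm (fixture axes): 8 mm diameter, 18 mm high, the top 7 mm tapering to 3 mm. A seated plate has its origin here and its x along the fixture x, either way round. (left-hand seat, y = +66 mm)
- keeper (a joint): Angle (rad) of the red keeper bar: 0 shut, along the fixture's +y over the plates' near edges; grows as the knob swings towards the robot (counterclockwise from above), stop at 0.8. Above 0.45 all seats are clear. Bar 14 mm wide, underside 28, top 36 mm above the table. Stays where left (0.5 N at the knob); below 0.06 a sprung ball resists (about 3 N), from 0.02 it snaps the bar to 0.
- keeper_pivot (a point): The pivot of the keeper bar (vertical axis), on the underside of the bar, 28 mm above the table; axes are the fixture's. The knob circles it at 235 mm.
- keeper_knob (a point): Centre of the top of the black upright knob near the free end of the keeper bar: a cylinder of 18 mm diameter, 40 mm high, its foot on the bar's top; this point is 76 mm above the table. Its axes turn with the bar: y points along the bar away from the pivot.
- plate_a: Grey guide plate 70 (x) x 48 (y) x 6 mm, 0.12 kg, lying flat; two 10 mm through holes at x = -20 and +20 mm; on top in the middle a black grip rib 22 (x) x 12 (y) mm, its top 36 mm above the underside. Origin: underside centre. The plates are alike, fit any seat, either way round; two or three are present (an absent one reads None).
- plate_b: Grey guide plate 70 (x) x 48 (y) x 6 mm, 0.12 kg, lying flat; two 10 mm through holes at x = -20 and +20 mm; on top in the middle a black grip rib 22 (x) x 12 (y) mm, its top 36 mm above the underside. Origin: underside centre. The plates are alike, fit any seat, either way round; two or three are present (an absent one reads None).
- plate_c: Grey guide plate 70 (x) x 48 (y) x 6 mm, 0.12 kg, lying flat; two 10 mm through holes at x = -20 and +20 mm; on top in the middle a black grip rib 22 (x) x 12 (y) mm, its top 36 mm above the underside. Origin: underside centre. The plates are alike, fit any seat, either way round; two or three are present (an absent one reads None).
- stand: Black tag stand fixed to the table, 70 (x) x 50 (y) x 36 mm high, with a slot along its x, 9 mm wide and 26 mm deep (slot floor 10 mm above the table). Origin: underside centre.
- tag: Green tag, 60 g, upright in the stand. Origin: middle of lower edge; z up, x along its breadth. mm: board 50 (x) x 5 (y), z 0-66. Hook 20 broad, open to -y: foot z 65-70, back leg y 10 to 15, cross piece z 125-131, short front leg y -15 to -10 down to z 103. The rod enters sideways from -y between z 70 and 103, then the tag is lowered onto it. Grip tab on top 28 (x) x 12 (y), z 131-171.
- tag_saddle (a point): On the tag, the middle of the underside of the hook's cross piece (0, 0, 125 mm in the tag's axes), which rests on the rail.
- rail_load (a point): On the rod axis, middle of the white section (60 mm long) where the tag is hooked on. Steel rod of 12 mm diameter, 190 mm above the table, between two posts 290 mm apart that end at its height. x along the rod from the white section to the green band, z up. Fixed; may be turned a little.
- rail_middle (a point): On the rod axis halfway between the white section and the green band, 70 mm from each; same axes.
- rail_mark (a point): On the rod axis at the middle of the green band (30 mm long), 140 mm from the middle of the white section; same axes.
- cassette: Imaging cassette, green frame and black face, 130 x 180 x 14 mm, lying beyond the fixture. Leave alone. Origin: underside centre.
- cleaner: White bottle of cleaner with a red cap, 56 mm diameter, 130 mm high, standing beyond the rail. Leave alone. Origin: underside centre.
- driver: Screwdriver with orange handle, about 200 mm long, lying beyond the fixture. Leave alone.
There are look-alikes about, which are no part of the job. Leave any orange look-alike of the plate_b alone.

How it is judged:
On the way, in this order (a step that is already met when the one before it is completed fails the run):
1. every plate present sits flush on a pair of pins, released (((horizontal distance between plate_a and seat0 below 0.004 m and z of plate_a in the frame of seat0 below 0.003 m) or (horizontal distance between plate_a and seat1 below 0.004 m and z of plate_a in the frame of seat1 below 0.003 m) or (horizontal distance between plate_a and seat2 below 0.004 m and z of plate_a in the frame of seat2 below 0.003 m)) and angle between each of plate_a, plate_b, plate_c's own z axis and vertical below 0.04 rad and angle between the x axis of each of plate_a, plate_b, plate_c and the x axis of fixture, either way round below 0.1 rad and linear speed of each of plate_a, plate_b, plate_c below 0.02 m/s and ((horizontal distance between plate_b and seat0 below 0.004 m and z of plate_b in the frame of seat0 below 0.003 m) or (horizontal distance between plate_b and seat1 below 0.004 m and z of plate_b in the frame of seat1 below 0.003 m) or (horizontal distance between plate_b and seat2 below 0.004 m and z of plate_b in the frame of seat2 below 0.003 m)) and ((horizontal distance between plate_c and seat0 below 0.004 m and z of plate_c in the frame of seat0 below 0.003 m) or (horizontal distance between plate_c and seat1 below 0.004 m and z of plate_c in the frame of seat1 below 0.003 m) or (horizontal distance between plate_c and seat2 below 0.004 m and z of plate_c in the frame of seat2 below 0.003 m)) and not (contact force between plate_a and the fingers above 0.05 N) and not (contact force between plate_b and the fingers above 0.05 N) and not (contact force between plate_c and the fingers above 0.05 N)), for 0.2 s.
2. the keeper bar is shut in its detent over the seated plates (value of joint keeper below 0.02 rad and ((horizontal distance between plate_a and seat0 below 0.004 m and z of plate_a in the frame of seat0 below 0.003 m) or (horizontal distance between plate_a and seat1 below 0.004 m and z of plate_a in the frame of seat1 below 0.003 m) or (horizontal distance between plate_a and seat2 below 0.004 m and z of plate_a in the frame of seat2 below 0.003 m)) and angle between each of plate_a, plate_b, plate_c's own z axis and vertical below 0.04 rad and angle between the x axis of each of plate_a, plate_b, plate_c and the x axis of fixture, either way round below 0.1 rad and linear speed of each of plate_a, plate_b, plate_c below 0.02 m/s and ((horizontal distance between plate_b and seat0 below 0.004 m and z of plate_b in the frame of seat0 below 0.003 m) or (horizontal distance between plate_b and seat1 below 0.004 m and z of plate_b in the frame of seat1 below 0.003 m) or (horizontal distance between plate_b and seat2 below 0.004 m and z of plate_b in the frame of seat2 below 0.003 m)) and ((horizontal distance between plate_c and seat0 below 0.004 m and z of plate_c in the frame of seat0 below 0.003 m) or (horizontal distance between plate_c and seat1 below 0.004 m and z of plate_c in the frame of seat1 below 0.003 m) or (horizontal distance between plate_c and seat2 below 0.004 m and z of plate_c in the frame of seat2 below 0.003 m))), for 0.2 s.
3. the tag's hook rests on the white section of the rail (x of tag_saddle in the frame of rail_load between -0.035 and 0.035 m and y of tag_saddle in the frame of rail_load between -0.009 and 0.009 m and z of tag_saddle in the frame of rail_load between 0.002 and 0.011 m and angle between tag's own z axis and vertical below 0.3 rad), for 0.1 s.
4. the tag slides along the middle of the rail, still hooked on (x of tag_saddle in the frame of rail_middle between -0.03 and 0.03 m and y of tag_saddle in the frame of rail_middle between -0.009 and 0.009 m and z of tag_saddle in the frame of rail_middle between 0.002 and 0.011 m and angle between tag's own z axis and vertical below 0.3 rad), for 0.05 s.
5. the tag's hook rests on the green band (x of tag_saddle in the frame of rail_mark between -0.015 and 0.015 m and y of tag_saddle in the frame of rail_mark between -0.009 and 0.009 m and z of tag_saddle in the frame of rail_mark between 0.002 and 0.011 m and angle between tag's own z axis and vertical below 0.3 rad), for 0.2 s.
At the end, for the whole second after the job is handed in: Each plate on a seat (4 mm sideways, 3 mm high, tilt 0.04, turn 0.1 rad), at rest; keeper below 0.02 rad; tag hanging still on the rod, saddle within 15 mm of the green band's middle along the rod, 9 mm across it, 2 to 11 mm above its axis, tilt below 0.3 rad (all of step 2 and all of step 5 and linear speed of tag below 0.05 m/s); the robot touches nothing.
It fails at once if the cassette is moved more than 40 mm (distance of cassette from where it was at the start of the episode above 0.04 m).
It fails at once if the cleaner is moved more than 40 mm (distance of cleaner from where it was at the start of the episode above 0.04 m).
It fails at once if the driver is moved more than 40 mm (distance of driver from where it was at the start of the episode above 0.04 m).
Of plate_a, plate_b, plate_c only 2 to 3 are there at a start; the rules pass over those that are not, and their reading is None.
At some moment in a run one of plate_a, plate_b, plate_c may be knocked a few centimetres aside while the robot is not near it.
It also fails if it takes over 208 s, if anything falls off the work surface, if the arm or the gripper's body presses on something with over 40 N, if the wrist force passes 120 N, or if a joint passes its speed limit or range.

## Working session

There is one attempt and no reset: what is moved stays moved. The work goes in short steps, Python scripts to look and compute and a shell command to move; the robot and the scene stay as the last step left them, time stands still between calls to the robot, and variables do not carry over. Pictures are saved under pics/ and viewed, and the job is handed in when it is done.

```bash
ls; mkdir -p pics; cat > h.py <<'E'
import numpy as np, cv2
from workcell import robot
def snap(name,tag):
    p=robot.get_image(name); cv2.imwrite(f'pics/{tag}.png',cv2.cvtColor(p['pixels'],cv2.COLOR_RGB2BGR)); return p
def ray(p,u,v):
    R=cv2.Rodrigues(np.array(p['rvec'],float))[0]; t=np.array(p['tvec'],float).ravel()
    d=R.T@np.linalg.inv(np.array(p['mtx']))@np.array([u,v,1.0]); return -R.T@t,d
def at_z(p,u,v,z):
    c,d=ray(p,u,v); return c+d*(z-c[2])/d[2]
def proj(p,X):
    X=np.atleast_2d(np.array(X,float)); return cv2.projectPoints(X,np.array(p['rvec'],float),np.array(p['tvec'],float),np.array(p['mtx'],float),None)[0][:,0]
E
python3 - <<'E'
from h import *
for n in ('side','top'):
    p=snap(n,n+'0'); c,_=ray(p,0,0); print(n,c,p['mtx'],[at_z(p,*q,0)[:2].round(2) for q in((0,0),(511,0),(0,383),(511,383))])
o=robot.get_obs(); print(o['eef_pos'],o['eef_rot'],o['gripper_width'],o['t'])
E
```

```text
pics
side [0.16314917 0.63878395 0.62638603] [[357.56826138   0.         252.91927753]
 [  0.         357.56826138 188.53239025]
 [  0.           0.           1.        ]] [array([ 7.8 , -2.41]), array([ 0.68, -7.98]), array([0.72, 0.62]), array([-0.  ,  0.09])]
top [0.5282707  0.00752686 1.3666799 ] [[455.91584294   0.         257.3904448 ]
 [  0.         455.91584294 190.23992648]
 [  0.           0.           1.        ]] [array([1.18, 0.84]), array([ 1.18, -0.73]), array([0.01, 0.79]), array([ 0.04, -0.71])]
[ 0.14888231 -0.60658428  0.24761332] [ 7.86891833e-01 -6.17090564e-01 -5.81730400e-04 -3.74169087e-04] 0.08567116716372894 0.1
```

View pics/top0.png

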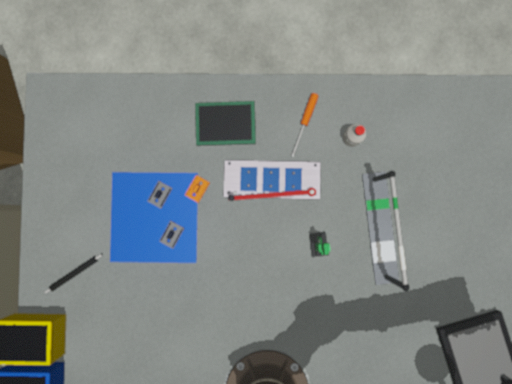

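View pics/side0.png

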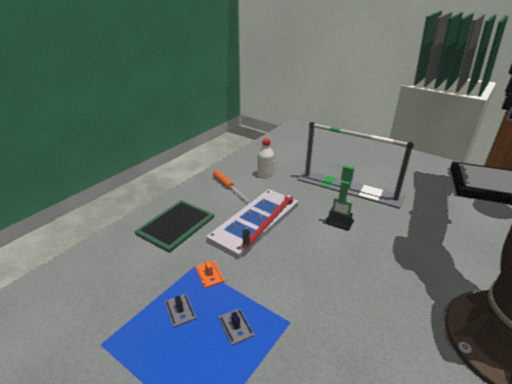

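```bash
python3 - <<'E'
import cv2
a=cv2.imread('pics/top0.png'); b=cv2.imread('pics/side0.png')
cv2.imwrite('pics/c1.png',cv2.resize(a[145:265,105:330],None,fx=3.5,fy=3.5,interpolation=2))
cv2.imwrite('pics/c2.png',cv2.resize(a[160:300,300:420],None,fx=4.2,fy=4.2,interpolation=2))
cv2.imwrite('pics/c3.png',cv2.resize(b[110:260,200:420],None,fx=3.5,fy=3.5,interpolation=2))
cv2.imwrite('pics/c4.png',cv2.resize(b[230:360,100:300],None,fx=3.5,fy=3.5,interpolation=2))
E
```

```text
(no output)
```

View pics/c1.png

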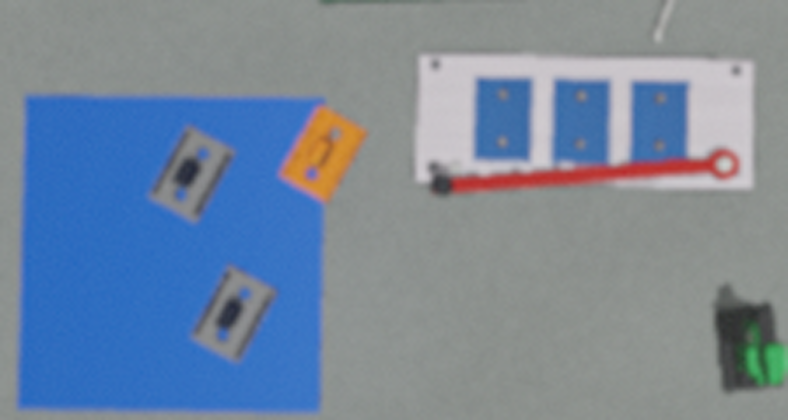

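View pics/c2.png

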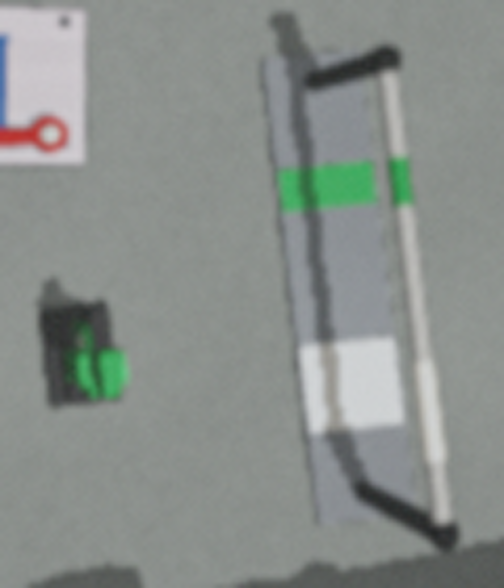

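View pics/c3.png

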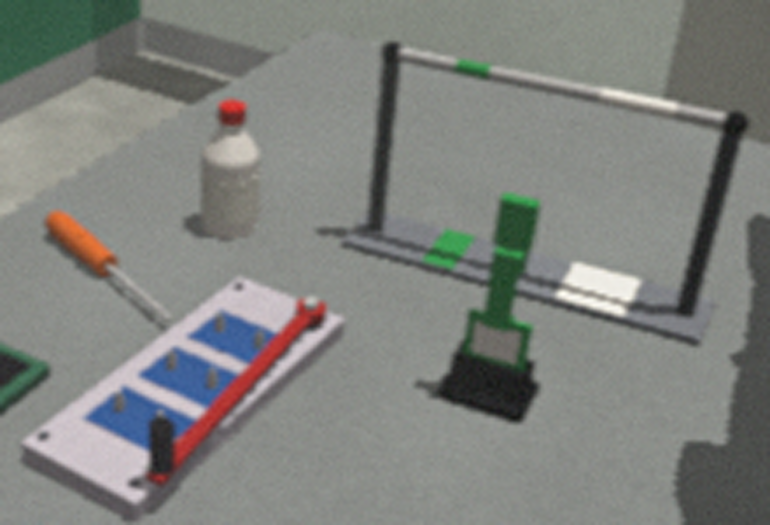

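View pics/c4.png

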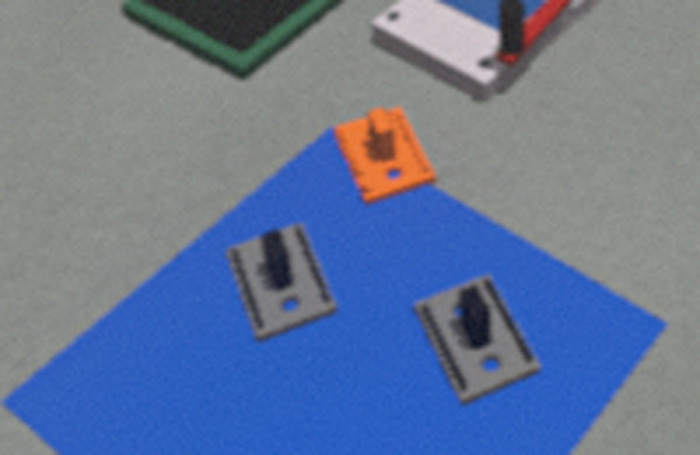

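```bash
cat >> h.py <<'E'
from scipy.optimize import least_squares
def blobs(img,box,sc=6):
    l,t,r,b=box; return cv2.resize(img[t:b,l:r],None,fx=sc,fy=sc,interpolation=cv2.INTER_CUBIC)
def T(pose,P):
    x,y,a=pose; P=np.atleast_2d(P); c,s=np.cos(a),np.sin(a)
    return np.c_[x+c*P[:,0]-s*P[:,1],y+s*P[:,0]+c*P[:,1],P[:,2]]
E
python3 - <<'E'
from h import *
a=cv2.imread('pics/top0.png').astype(float); b=cv2.imread('pics/side0.png').astype(float)
# pinness: red channel bright inside blue pads
def peaks(img,box,n):
    l,t,r,bb=box; sub=img[t:bb,l:r]; m=sub[...,2]  # red channel low in blue
    k=cv2.resize(m,None,fx=8,fy=8,interpolation=cv2.INTER_CUBIC); return k
for name,im,guess in(('top',a,[(248.7,172.1),(248.7,185.5),(271,172.4),(271,186.4),(293.6,173),(293.6,186.4)]),):
    p=robot.get_image(name)
    pts=[]
    for (u,v) in guess:
        U,V=np.meshgrid(np.arange(512),np.arange(384)); w=np.clip(im[...,2]-110,0,None)*((abs(U-u)<4)&(abs(V-v)<3.5)) 
        pts.append((round((w*U).sum()/w.sum(),2),round((w*V).sum()/w.sum(),2)))
    print(pts)
    loc=[(sx*.02,y,0.032) for y in(.066,0,-.066) for sx in(1,-1)]
    f=lambda q:(proj(p,T(q,loc))-pts).ravel()
    s=least_squares(f,[.6,0,0]); print(s.x,s.fun.round(2))
    q=s.x
    C=[(sx*.055,sy*.1425,.02) for sx,sy in((1,1),(1,-1),(-1,-1),(-1,1))]
    print(proj(p,T(q,C)).round(1).tolist())
    sd=robot.get_image('side')
    pins=[(x,y,z) for x,y,_ in loc for z in(.02,.038)]
    o=cv2.resize(a[150:210,215:330].astype('uint8'),None,fx=6,fy=6)
    for u,v in proj(p,T(q,pins+C)): cv2.circle(o,(int((u-215+.5)*6),int((v-150+.5)*6)),2,(0,255,255),-1)
    cv2.imwrite('pics/o1.png',o)
    o=cv2.resize(b[180:260,195:310].astype('uint8'),None,fx=6,fy=6)
    for u,v in proj(sd,T(q,pins+C)): cv2.circle(o,(int((u-195+.5)*6),int((v-180+.5)*6)),2,(0,255,255),-1)
    cv2.imwrite('pics/o2.png',o)
E
```

```text
[(np.float64(248.0), np.float64(171.43)), (np.float64(248.18), np.float64(185.09)), (np.float64(270.74), np.float64(171.96)), (np.float64(270.5), np.float64(185.92)), (np.float64(293.22), np.float64(172.78)), (np.float64(293.0), np.float64(186.1))]
[ 0.62512049 -0.00504414 -0.01500051] [ 0.29  0.12 -0.25  0.05  0.01  0.12 -0.07 -0.24  0.04 -0.17 -0.03  0.12]
[[223.0, 159.6], [319.2, 161.8], [318.5, 198.9], [222.0, 196.6]]
```

View pics/o1.png

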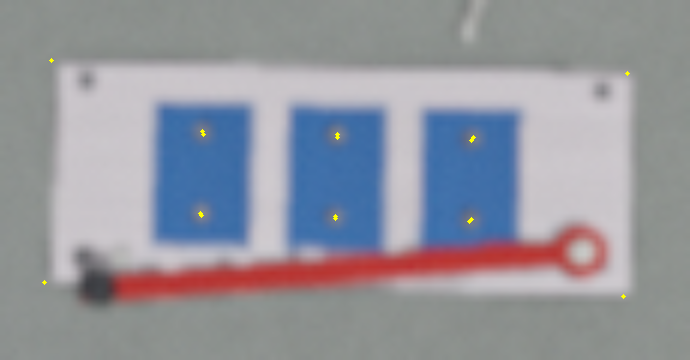

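View pics/o2.png

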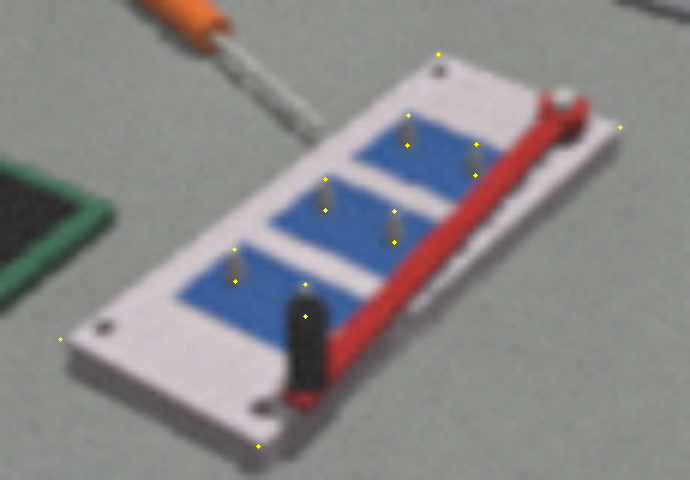

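```bash
cat > plates.py <<'E'
from h import *
def plate_fit(p,box,z=.005,sc=8):
    l,t,r,b=box; im=p['pixels'][t:b,l:r].astype(np.float32)
    # plateness: blue minus red low -> plate
    m=cv2.resize(im[...,2]-im[...,0],None,fx=sc,fy=sc,interpolation=cv2.INTER_CUBIC)
    hi=np.percentile(m,90); lo=8
    k=(m<(hi+lo)/2).astype('uint8')
    cs,_=cv2.findContours(k,cv2.RETR_EXTERNAL,cv2.CHAIN_APPROX_NONE)
    c=max(cs,key=cv2.contourArea)[:,0].astype(float)
    uv=(c+.5)/sc-.5+[l,t]
    W=np.array([at_z(p,*q,z)[:2] for q in uv])*1000
    (cx,cy),(w,h),ang=cv2.minAreaRect(W.astype(np.float32))
    M=cv2.moments(W.astype(np.float32).reshape(-1,1,2)); cm=(M['m10']/M['m00'],M['m01']/M['m00'])
    if w<h: ang+=90; w,h=h,w
    return (cx,cy),cm,(w,h),(ang+90)%180-90
E
python3 - <<'E'
from plates import *
p=robot.get_image('top'); s=robot.get_image('side')
print('top',plate_fit(p,(142,176,178,214)),plate_fit(p,(154,216,192,254)))
print('side',plate_fit(s,(160,288,202,330)),plate_fit(s,(212,304,258,348)))
def tri(a,b):
    A=[];B=[]
    (c1,d1),(c2,d2)=ray(p,*a),ray(s,*b); d1/=np.linalg.norm(d1); d2/=np.linalg.norm(d2)
    t=np.linalg.lstsq(np.c_[d1,-d2],c2-c1,rcond=None)[0]; x,y=c1+d1*t[0],c2+d2*t[1]; return (x+y)/2,np.linalg.norm(x-y)
print('knob',tri((230.8,197),(245.7,229.2)), at_z(p,230.8,197,.07),at_z(p,311.2,191.2,.036))
E
```

```text
top ((577.9186401367188, 327.7795715332031), (577.9351394926296, 327.7899687552936), (72.48446655273438, 49.20649719238281), -28.037940979003906) ((458.41448974609375, 289.86328125), (458.58951905072746, 289.57841881726443), (72.62122344970703, 49.24748229980469), -27.879833221435547)
side ((577.235107421875, 329.3407287597656), (577.1988267923857, 329.38207126745584), (75.18392181396484, 49.8950309753418), -27.854923248291016) ((457.86358642578125, 291.14727783203125), (457.83233607766266, 291.2001405693533), (74.19862365722656, 50.58053207397461), -27.522605895996094)
knob (array([0.56951728, 0.10763459, 0.07863823]), np.float64(0.00046601361666567446)) [0.56959974 0.10817332 0.07      ] [ 0.58986545 -0.12367971  0.036     ]
```

```bash
python3 - <<'E'
from h import *
p=robot.get_image('top'); s=robot.get_image('side')
g=lambda u,v:(u/4.2-.5+300,v/4.2-.5+160)
G=at_z(p,*g(401,182),.192);W=at_z(p,*g(429,411),.192);print('top G,W',G,W,np.linalg.norm(G-W),np.degrees(np.arctan2(*(G-W)[1::-1])))
for q in((388,57),(447,537)): print(at_z(p,*g(*q),.19))
g=lambda u,v:(u/3.5-.5+200,v/3.5-.5+110)
G=at_z(s,*g(473,68),.19);W=at_z(s,*g(641,99),.19);print('side',G,W)
# stand top outline in c2
g=lambda u,v:(u/4.2-.5+300,v/4.2-.5+160)
for q in((42,308),(105,302),(117,398),(52,405)): print('st',at_z(p,*g(*q),.036))
# tab top
for q in((103,350),(125,347),(128,398),(105,400)): print('tab',at_z(p,*g(*q),.181))
a=cv2.imread('pics/top0.png');b=cv2.imread('pics/side0.png')
cv2.imwrite('pics/c5.png',cv2.resize(a[220:265,300:340],None,fx=14,fy=14,interpolation=2)[:600])
cv2.imwrite('pics/c6.png',cv2.resize(b[155:240,310:370],None,fx=7,fy=7,interpolation=2))
E
```

```text
top G,W [ 0.55482556 -0.32261833  0.192     ] [ 0.41614058 -0.33895283  0.192     ] 0.13964362065462818 6.717426128338178
[ 0.63140844 -0.31555957  0.19      ]
[ 0.3402278 -0.350025   0.19     ]
side [ 0.55726705 -0.32576239  0.19      ] [ 0.41775574 -0.34970367  0.19      ]
st [ 0.46881843 -0.11932054  0.036     ]
st [ 0.47343394 -0.16274222  0.036     ]
st [ 0.40756459 -0.17120913  0.036     ]
st [ 0.4022274  -0.12652589  0.036     ]
tab [ 0.44997047 -0.14305908  0.181     ]
tab [ 0.45196279 -0.15654434  0.181     ]
tab [ 0.42079843 -0.15846896  0.181     ]
tab [ 0.41940767 -0.14438671  0.181     ]
```

View pics/c5.png

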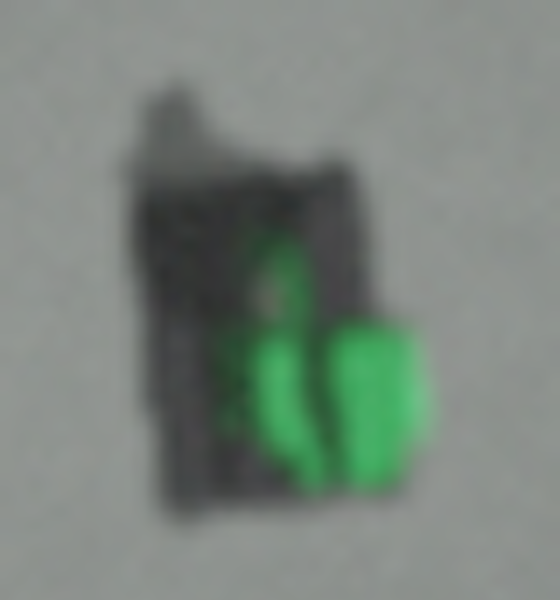

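View pics/c6.png

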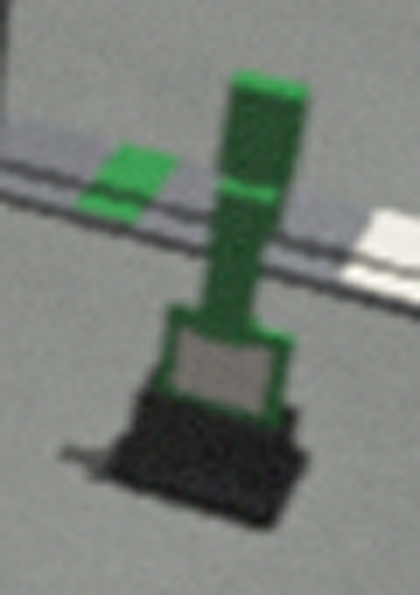

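```bash
python3 -m pendant '10 20 30 0 0 0.06;40 65 50 0 0 0.17;70 115 60 0 0 0.28;100 165 60 0 0 0.39;130 215 60 0 0 0.5;160 265 60 0 0 0.62;190 315 60 0 0 0.74;220 365 60 0 0 0.86;250 415 60 0 0 0.98;280 465 60 0 0 1.1;310 515 60 0 0 1.22;340 565 50 0 0 1.34'; python3 -m pendant '30 50 -30 0 0 0.12;60 100 -70 0 0 0.24;80 145 -110 0 0 0.3;80 150 -145 0 0 0.3;80 150 -145 0 0 0.3'
python3 - <<'E'
from h import *
snap('top','t1');snap('side','s1');o=robot.get_obs();print(o['t'],o['eef_pos'],o['eef_rot'],o['joints'],o['ft_force'])
E
```

```text
t: 1.9
eef_pos: [0.4903, -0.0404, 0.2991]
eef_rot: [1.0, 0.007, 0.001, 0.0]
ft_force: [1.0, -0.2, -0.3]
gripper_width: 0.0858
t: 2.52
eef_pos: [0.5671, 0.1087, 0.1504]
eef_rot: [0.988, 0.156, -0.003, -0.0]
ft_force: [-1.0, -0.3, -0.5]
gripper_width: 0.0852
2.625 [0.56923366 0.10739185 0.154104  ] [ 9.88053883e-01  1.54108641e-01 -7.83964537e-06  2.24118556e-04] [ 0.15463563  0.53554656 -0.62015773  1.76049241  0.36976745  0.96450908
 -0.30408799] [ 0.78919763 -1.52666567  0.64615835]
```

```bash
python3 - <<'E'
import cv2,numpy as np
a=cv2.imread('pics/t1.png');b=cv2.imread('pics/s1.png')
a=cv2.resize(a[60:300,100:440],None,fx=1.15,fy=1.15);b=cv2.resize(b[90:330,180:400],None,fx=1.15,fy=1.15)
cv2.imwrite('pics/m1.png',np.hstack([a,b]))
E
```

```text
(no output)
```

View pics/m1.png

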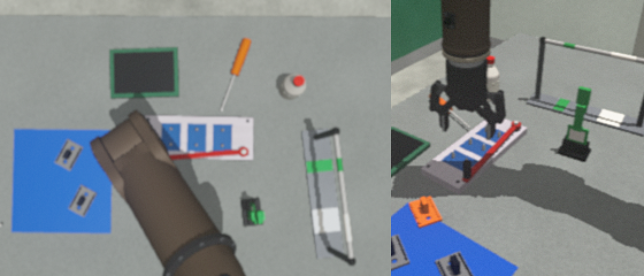

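```bash
python3 -m pendant '0 0 -30 0 0 0;0 0 -60 0 0 0;0 0 -85 0 0 0;0 0 -92 0 0 0;0 0 -92 0 0 0'; python3 -m pendant '0 0 0 0 0 0;0 0 0 0 0 0;0 0 0 0 0 0;0 0 0 0 0 0;0 0 0 0 0 0' 1 30
```

```text
t: 3.25
eef_pos: [0.5699, 0.1075, 0.0628]
eef_rot: [0.988, 0.154, 0.001, 0.0]
ft_force: [0.7, 0.2, 0.1]
gripper_width: 0.0855
t: 3.88
eef_pos: [0.5691, 0.1081, 0.0615]
eef_rot: [0.988, 0.154, 0.0, 0.0]
ft_force: [-0.7, 0.3, 3.3]
gripper_width: 0.0174
```

```bash
python3 -m pendant '-12 -1 0 0 0 0.05;-24 -3 0 0 0 0.1;-35 -6 0 0 0 0.15;-46 -9 0 0 0 0.2;-58 -13 0 0 0 0.25;-69 -17 0 0 0 0.3;-79 -22 0 0 0 0.35;-90 -27 0 0 0 0.4;-100 -33 0 0 0 0.45;-110 -39 0 0 0 0.5;-110 -39 0 0 0 0.5'; python3 -m pendant '0 0 0 0 0 0;0 0 0 0 0 0;0 0 0 0 0 0' -1;  python3 -m pendant '0 0 30 0 0 0;0 0 60 0 0 0;0 0 100 0 0 0;0 0 130 0 0 0;0 0 130 0 0 0'
```

```text
t: 5.25
eef_pos: [0.458, 0.0686, 0.0615]
eef_rot: [0.919, 0.395, -0.0, 0.0]
ft_force: [-0.8, -0.0, 5.9]
gripper_width: 0.0171
t: 5.62
eef_pos: [0.4587, 0.0689, 0.0611]
eef_rot: [0.919, 0.394, -0.0, -0.0]
ft_force: [-0.5, -0.3, -1.1]
gripper_width: 0.0706
t: 6.25
eef_pos: [0.4602, 0.0694, 0.1931]
eef_rot: [0.919, 0.394, 0.002, 0.001]
ft_force: [1.2, 0.1, -1.3]
gripper_width: 0.0856
```

```bash
python3 - <<'E'
from plates import *
p=snap('top','t2');s=snap('side','s2')
for q,bx in((p,(142,176,178,214)),(p,(154,216,192,254)),(s,(160,288,202,330)),(s,(212,304,258,348))):
    try: print(plate_fit(q,bx))
    except Exception as e: print(e)
a=cv2.imread('pics/t2.png');b=cv2.imread('pics/s2.png')
cv2.imwrite('pics/m2.png',np.vstack([np.hstack([a,b])])[:, :, :]) if 0 else cv2.imwrite('pics/m2.png',cv2.resize(np.hstack([a,b]),(800,300),interpolation=cv2.INTER_AREA))
E
```

```text
((577.9180908203125, 327.7648010253906), (577.9140468730965, 327.8099594547621), (72.45820617675781, 49.128631591796875), -27.87804412841797)
((458.4375305175781, 289.82916259765625), (458.5831829434316, 289.61511586981806), (72.39937591552734, 49.21323013305664), -27.813709259033203)
((577.2496948242188, 329.3751220703125), (577.2087091649098, 329.382237541306), (75.13343048095703, 49.89249038696289), -27.922714233398438)
((457.8040466308594, 291.11590576171875), (457.81674375669604, 291.1911303889242), (74.23011779785156, 50.51677322387695), -27.42171859741211)
```

View pics/m2.png

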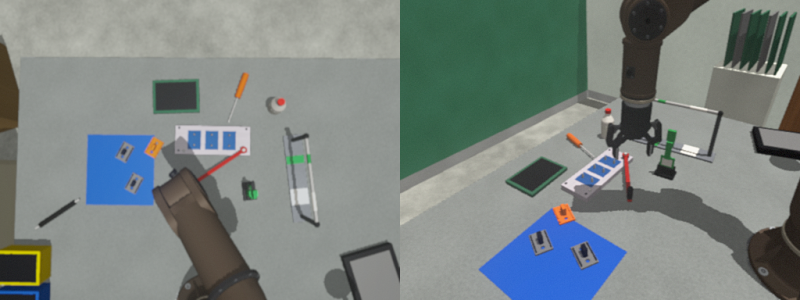

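```bash
python3 -m pendant '20 45 0 0 0 0.05;40 90 0 0 0 0.1;60 135 0 0 0 0.15;80 180 -20 0 0 0.2;100 225 -50 0 0 0.25;117 259 -93 0 0 0.276;117 259 -93 0 0 0.276;117 259 -93 0 0 0.276' 0;python3 - <<'E'
from h import *
p=snap('top','t3');s=snap('side','s3');o=robot.get_obs();print(o['t'],o['eef_pos'],o['eef_rot'],o['gripper_width'])
a=cv2.imread('pics/t3.png');b=cv2.imread('pics/s3.png')
cv2.imwrite('pics/m3.png',np.hstack([cv2.resize(a[160:260,110:220],None,fx=3.5,fy=3.5),cv2.resize(b[220:350,130:260],(385,350))]))
E
```

```text
t: 7.35
eef_pos: [0.5753, 0.3276, 0.0974]
eef_rot: [0.856, 0.517, -0.001, 0.0]
ft_force: [0.4, 0.4, 0.0]
gripper_width: 0.0425
7.45 [0.57629355 0.327162   0.099195  ] [8.56439198e-01 5.16247638e-01 4.09593422e-04 3.29412801e-04] 0.04241574063570892
```

View pics/m3.png

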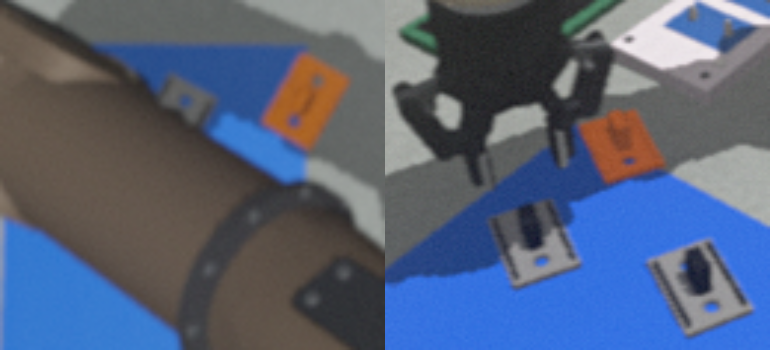

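```bash
python3 -m pendant '1 1 -30 0 0 0;1 1 -60 0 0 0;1 1 -71 0 0 0;1 1 -71 0 0 0'; python3 -m pendant '0 0 0 0 0 0;0 0 0 0 0 0;0 0 0 0 0 0;0 0 0 0 0 0' 1 50;python3 -m pendant '0 0 20 0 0 0;0 0 50 0 0 0;0 0 90 0 0 0;0 0 90 0 0 0'
```

```text
t: 7.95
eef_pos: [0.5772, 0.3284, 0.0279]
eef_rot: [0.856, 0.516, 0.0, 0.0]
ft_force: [0.1, 0.2, -0.4]
gripper_width: 0.043
t: 8.45
eef_pos: [0.5778, 0.3296, 0.0289]
eef_rot: [0.856, 0.517, 0.001, 0.0]
ft_force: [-0.5, -1.4, 6.9]
gripper_width: 0.0109
t: 8.95
eef_pos: [0.5783, 0.3309, 0.1222]
eef_rot: [0.856, 0.517, 0.003, -0.0]
ft_force: [-0.9, 0.6, -1.7]
gripper_width: 0.0111
```

```bash
python3 -m pendant '8 -45 0 0 0 0.08;16 -90 0 0 0 0.16;24 -135 0 0 0 0.24;32 -180 0 0 0 0.32;40 -225 0 0 0 0.4;47 -269 -20 0 0 0.47;47 -269 -37 0 0 0.47;47 -269 -37 0 0 0.47;47 -269 -37 0 0 0.47';python3 - <<'E'
from h import *
p=snap('top','t4');s=snap('side','s4');o=robot.get_obs();print(o['t'],o['eef_pos'],o['eef_rot'],o['gripper_width'],o['ft_force'])
a=cv2.imread('pics/t4.png');b=cv2.imread('pics/s4.png')
cv2.imwrite('pics/m4.png',np.hstack([cv2.resize(a[130:230,200:310],(440,400)),cv2.resize(b[170:260,190:310],(533,400),interpolation=2)])[:, :800])
cv2.imwrite('pics/m4b.png',cv2.resize(b[180:260,195:310],None,fx=6,fy=6,interpolation=2))
E
```

```text
t: 10.07
eef_pos: [0.6239, 0.062, 0.0811]
eef_rot: [0.712, 0.703, 0.001, -0.0]
ft_force: [0.2, 0.4, -2.6]
gripper_width: 0.011
10.175 [0.62423488 0.06178223 0.08137518] [7.11650397e-01 7.02533367e-01 7.41774169e-04 1.73307942e-04] 0.01120725715503429 [-0.55709529 -0.45627877 -1.11072425]
```

View pics/m4.png

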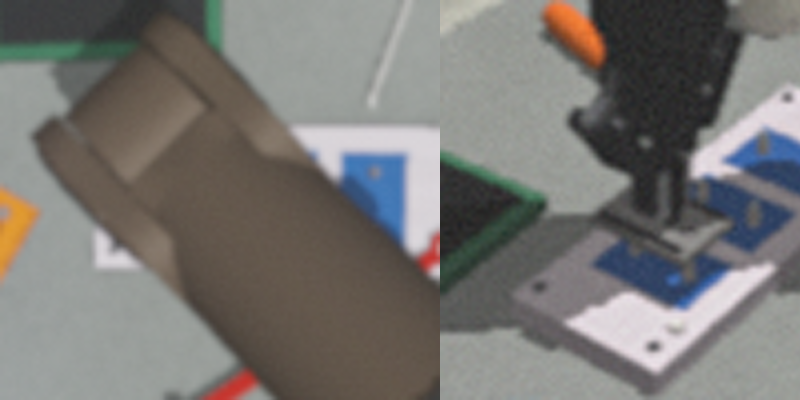

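View pics/m4b.png

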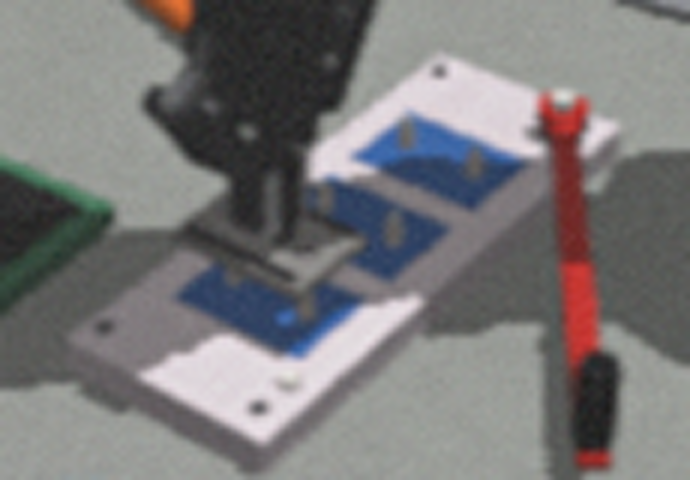

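```bash
cat > fx.py <<'E'
from h import *
def side_pins(im,guess,loc,p,x0):
    pts=[]
    for (u,v) in guess:
        U,V=np.meshgrid(np.arange(512),np.arange(384)); w=np.clip(im[...,2].astype(float)-(im[...,0].astype(float)-60),0,None)
        m=((abs(U-u)<2.6)&(abs(V-v)<4.5)); w=np.clip(im[...,2].astype(float)-np.percentile(im[...,2][m],40),0,None)*m
        pts.append((round((w*U).sum()/w.sum(),2),round((w*V).sum()/w.sum(),2)))
    f=lambda q:(proj(p,T(q,loc))-pts).ravel()
    s=least_squares(f,x0); return pts,s.x,s.fun.round(2)
E
python3 - <<'E'
from fx import *
b=cv2.imread('pics/s0.png') if 0 else cv2.imread('pics/side0.png'); p=robot.get_image('side')
g=[(195+x/6-.5,180+y/6-.5) for x,y in((407,134),(325,198),(394,230),(235,267),(475,162))]
loc=[(.02,-.066,.028),(.02,0,.028),(-.02,0,.028),(.02,.066,.028),(-.02,-.066,.028)]
print(side_pins(b,g,loc,p,[.625,-.005,-.015]))
for z in(.026,.030): print(side_pins(b,g,[(x,y,z) for x,y,_ in loc],p,[.625,-.005,-.015])[1])
# overlay plate
im=cv2.imread('pics/s4.png'); o=cv2.resize(im[180:260,195:310],None,fx=6,fy=6,interpolation=2)
zb=.0814-.0285
pose=(.6242,.0618,np.radians(-.7))
P=[(sx*.035,sy*.024,zb+.006) for sx,sy in((1,1),(1,-1),(-1,-1),(-1,1))]+[(.02,0,zb+.006),(-.02,0,zb+.006)]
for u,v in proj(p,T(pose,P)): cv2.circle(o,(int((u-195+.5)*6),int((v-180+.5)*6)),2,(0,255,255),-1)
cv2.imwrite('pics/o4.png',o[150:420,130:450].repeat(2,0).repeat(2,1))
E
```

```text
([(np.float64(261.59), np.float64(199.06)), (np.float64(248.38), np.float64(210.03)), (np.float64(260.73), np.float64(216.48)), (np.float64(233.38), np.float64(221.28)), (np.float64(275.24), np.float64(207.02))], array([ 0.62981856, -0.01121926, -0.0506896 ]), array([ 1.55,  1.18,  0.45,  0.54, -0.71, -0.46, -0.13,  0.55, -1.09,
       -1.78]))
[ 0.63139589 -0.01340479 -0.05191526]
[ 0.62824122 -0.00903393 -0.04945667]
```

View pics/o4.png

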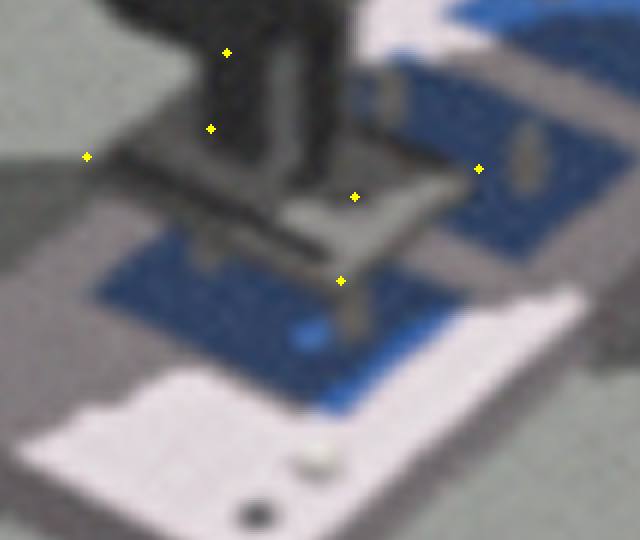

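```bash
python3 -m pendant '1 0 -4 0 0 0;1 0 -8 0 0 0;1 0 -12 0 0 0;1 0 -16 0 0 0;1 0 -19 0 0 0;1 0 -19 0 0 0;1 0 -19 0 0 0'
```

```text
t: 11.1
eef_pos: [0.6251, 0.0601, 0.0614]
eef_rot: [0.712, 0.702, 0.0, 0.0]
ft_force: [1.0, 0.6, -1.4]
gripper_width: 0.011
```

```bash
python3 -m pendant '0 0 -3 0 0 0;0 0 -6 0 0 0;0 0 -6 0 0 0'
```

```text
t: 11.48
eef_pos: [0.625, 0.06, 0.055]
eef_rot: [0.712, 0.702, -0.0, -0.0]
ft_force: [-0.5, -0.5, -1.8]
gripper_width: 0.0111
```

```bash
python3 -m pendant '0 0 -2 0 0 0;0 0 -4 0 0 0;0 0 -6 0 0 0;0 0 -6 0 0 0;0 0 -6 0 0 0'
```

```text
t: 12.1
eef_pos: [0.625, 0.06, 0.0493]
eef_rot: [0.712, 0.702, -0.0, -0.0]
ft_force: [1.8, -0.5, -1.3]
gripper_width: 0.011
```

```bash
python3 -m pendant '0 0 -1 0 0 0;0 0 -1.5 0 0 0;0 0 -1.5 0 0 0;0 0 -1.5 0 0 0'
```

```text
t: 12.6
eef_pos: [0.6251, 0.0601, 0.0489]
eef_rot: [0.712, 0.702, 0.0, 0.0]
ft_force: [-3.5, -2.1, 8.4]
gripper_width: 0.0112
```

```bash
python3 -m pendant '0 0 0 0 0 0;0 0 0 0 0 0;0 0 0 0 0 0' 0; python3 -m pendant '0 0 20 0 0 0;0 0 50 0 0 0;0 0 80 0 0 0;-40 40 100 0 0 0;-80 80 100 0 0 0;-80 80 100 0 0 0'; python3 - <<'E'
from plates import *
p=snap('top','t5');s=snap('side','s5');o=robot.get_obs();print(o['t'],o['eef_pos'],o['eef_rot'])
a=cv2.imread('pics/t5.png');b=cv2.imread('pics/s5.png')
for q,bx in((p,(154,216,192,254)),(s,(212,304,258,348))):
    try: print(plate_fit(q,bx))
    except Exception as e: print(e)
cv2.imwrite('pics/m5.png',np.hstack([cv2.resize(a[130:270,100:330],(500,304)),cv2.resize(b[170:260,190:310],None,fx=2.5,fy=3.378)]))
E
```

```text
t: 12.98
eef_pos: [0.625, 0.06, 0.0477]
eef_rot: [0.712, 0.702, 0.0, -0.0]
ft_force: [-0.5, -0.2, -0.4]
gripper_width: 0.0427
t: 13.72
eef_pos: [0.5421, 0.1444, 0.1503]
eef_rot: [0.71, 0.705, 0.001, -0.0]
ft_force: [0.0, -1.1, -0.3]
gripper_width: 0.0429
13.825 [0.54518001 0.14040006 0.14908355] [7.11811362e-01 7.02370220e-01 4.17390473e-04 6.95942931e-04]
((466.2825012207031, 277.6732482910156), (472.8528561365083, 274.56870349985604), (96.63287353515625, 96.43817138671875), -89.40315824747086)
((457.7784118652344, 291.12841796875), (457.7976833657358, 291.2021660961158), (74.17090606689453, 50.520145416259766), -27.426067352294922)
```

View pics/m5.png

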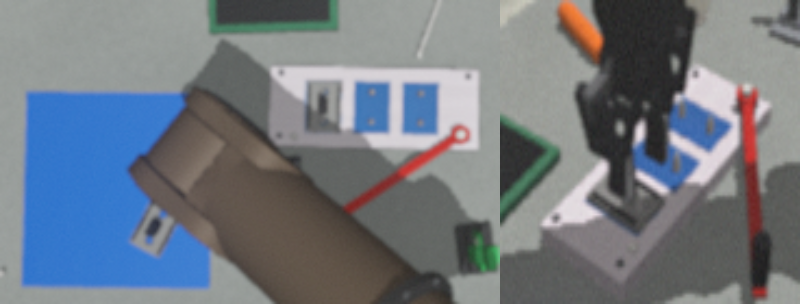

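```bash
python3 -m pendant '-20 40 0 0 0 -0.1;-40 80 0 0 0 -0.2;-60 115 0 0 0 -0.3;-80 140 -20 0 0 -0.4;-87 150 -49 0 0 -0.468;-87 150 -49 0 0 -0.468;-87 150 -49 0 0 -0.468;-87 150 -49 0 0 -0.468';python3 - <<'E'
from plates import *
s=snap('side','s6');o=robot.get_obs();print(o['t'],o['eef_pos'],o['eef_rot'])
print(plate_fit(s,(212,304,258,348)))
E
```

```text
t: 14.82
eef_pos: [0.4594, 0.2895, 0.0998]
eef_rot: [0.856, 0.517, 0.001, 0.0]
ft_force: [0.2, -0.0, -0.7]
gripper_width: 0.0423
14.875 [0.45921507 0.28952906 0.09970446] [8.55977289e-01 5.17012944e-01 7.02636468e-04 4.37344374e-05]
((458.5646057128906, 290.1953125), (458.94111558781617, 290.76514957231996), (76.14109802246094, 55.12659454345703), -27.639881134033203)
```

```bash
python3 -m pendant '-1 1 -30 0 0 0;-1 1 -60 0 0 0;-1 1 -71.5 0 0 0;-1 1 -71.5 0 0 0'; python3 -m pendant '0 0 0 0 0 0;0 0 0 0 0 0;0 0 0 0 0 0;0 0 0 0 0 0' 1 50;python3 -m pendant '0 0 20 0 0 0;0 0 50 0 0 0;0 0 90 0 0 0;0 0 90 0 0 0'
```

```text
t: 15.38
eef_pos: [0.4571, 0.2908, 0.0273]
eef_rot: [0.856, 0.517, -0.0, -0.0]
ft_force: [0.5, 0.0, 0.5]
gripper_width: 0.0424
t: 15.88
eef_pos: [0.4577, 0.2915, 0.0285]
eef_rot: [0.856, 0.517, 0.001, 0.0]
ft_force: [0.2, -0.6, 6.8]
gripper_width: 0.0111
t: 16.38
eef_pos: [0.4583, 0.2926, 0.1214]
eef_rot: [0.856, 0.518, 0.003, -0.0]
ft_force: [0.3, -1.0, -0.7]
gripper_width: 0.011
```

```bash
python3 -m pendant '24 -43 0 0 0 0.07;48 -86 0 0 0 0.14;72 -129 0 0 0 0.21;96 -172 0 0 0 0.28;120 -215 0 0 0 0.35;144 -258 0 0 0 0.42;166 -298 0 0 0 0.47;166 -298 -20 0 0 0.47;166 -298 -40 0 0 0.47;166 -298 -40 0 0 0.47;166 -298 -40 0 0 0.47';python3 - <<'E'
from h import *
s=snap('side','s7');o=robot.get_obs();print(o['t'],o['eef_pos'],o['eef_rot'],o['ft_force'])
b=cv2.imread('pics/s7.png')
cv2.imwrite('pics/m7.png',cv2.resize(b[170:260,195:310],None,fx=6,fy=6,interpolation=2))
E
```

```text
t: 17.75
eef_pos: [0.6228, -0.0056, 0.0777]
eef_rot: [0.711, 0.703, 0.0, -0.0]
ft_force: [-0.3, 0.1, -1.0]
gripper_width: 0.0107
17.8 [ 0.62310476 -0.00574983  0.07801799] [7.11040267e-01 7.03151174e-01 3.86219305e-04 1.29938217e-04] [-0.27876642  0.47445199 -1.37926731]
```

View pics/m7.png

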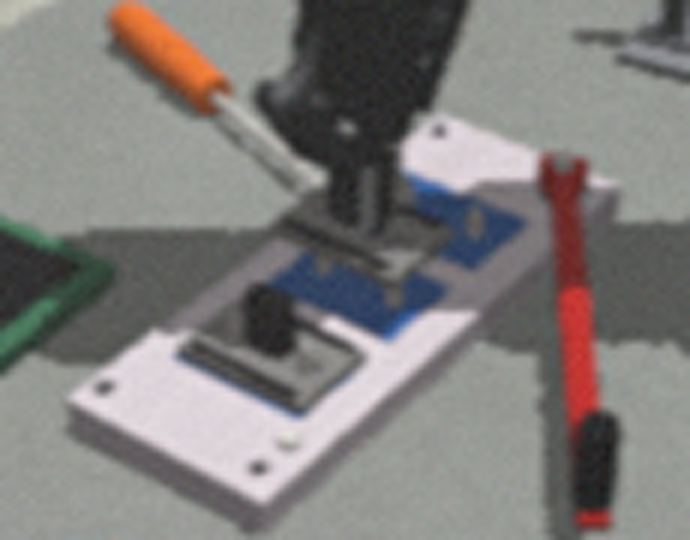

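```bash
python3 -m pendant '1 0 -4 0 0 0;1 0 -8 0 0 0;1 0 -12 0 0 0;1 0 -15 0 0 0;1 0 -18 0 0 0;1 0 -18 0 0 0;1 0 -18 0 0 0'
```

```text
t: 18.68
eef_pos: [0.624, -0.0066, 0.0593]
eef_rot: [0.712, 0.703, 0.0, -0.0]
ft_force: [-0.6, 2.2, -2.2]
gripper_width: 0.0112
```

```bash
python3 -m pendant '0 0 -3 0 0 0;0 0 -6 0 0 0;0 0 -9 0 0 0;0 0 -9 0 0 0;0 0 -9 0 0 0'
```

```text
t: 19.3
eef_pos: [0.6241, -0.0065, 0.0501]
eef_rot: [0.712, 0.703, 0.0, -0.0]
ft_force: [1.7, 5.6, -3.7]
gripper_width: 0.0109
```

```bash
python3 -m pendant '0 0.8 0 0 0 0;0 0.8 -1.5 0 0 0;0 0.8 -2.5 0 0 0;0 0.8 -2.5 0 0 0;0 0.8 -2.5 0 0 0'
```

```text
t: 19.92
eef_pos: [0.624, -0.0064, 0.0486]
eef_rot: [0.712, 0.703, -0.0, 0.0]
ft_force: [-2.3, 2.4, 7.3]
gripper_width: 0.0112
```

Contact at seated height. Release and look.

```bash
python3 -m pendant '0 0 0 0 0 0;0 0 0 0 0 0;0 0 0 0 0 0' 0; python3 -m pendant '0 0 20 0 0 0;0 0 50 0 0 0;0 0 80 0 0 0;-40 0 100 0 0 -0.1;-80 10 100 0 0 -0.25;-120 30 100 0 0 -0.4;-150 60 100 0 0 -0.55;-160 75 100 0 0 -0.7;-160 75 100 0 0 -0.75;-160 75 100 0 0 -0.75'; python3 - <<'E'
from h import *
p=snap('top','t8');s=snap('side','s8');o=robot.get_obs();print(o['t'],o['eef_pos'],o['eef_rot'])
a=cv2.imread('pics/t8.png');b=cv2.imread('pics/s8.png')
cv2.imwrite('pics/m8.png',np.hstack([cv2.resize(a[130:270,150:330],(390,303)),cv2.resize(b[170:260,190:310],None,fx=3.378,fy=3.378)[:303]]))
E
```

```text
t: 20.3
eef_pos: [0.6239, -0.0067, 0.0476]
eef_rot: [0.712, 0.702, -0.0, 0.0]
ft_force: [0.3, -0.2, -0.5]
gripper_width: 0.0428
t: 21.55
eef_pos: [0.4643, 0.0693, 0.149]
eef_rot: [0.919, 0.394, 0.001, 0.001]
ft_force: [0.7, -0.1, -0.5]
gripper_width: 0.0427
21.65 [0.46431932 0.06884468 0.14844844] [9.19263533e-01 3.93642426e-01 3.87190881e-04 2.17231044e-04]
```

View pics/m8.png

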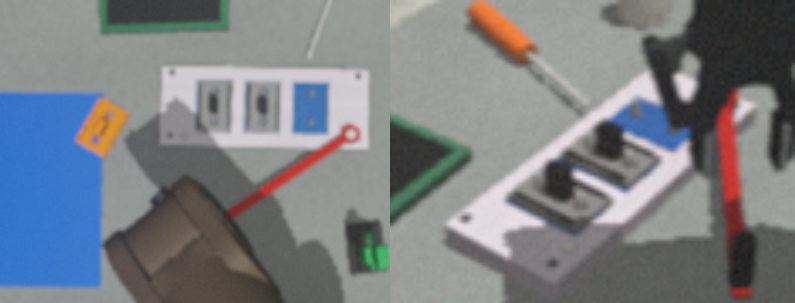

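```bash
python3 -m pendant '-5.5 0 -30 0 0 0;-5.5 0 -60 0 0 0;-5.5 0 -80 0 0 0;-5.5 0 -87 0 0 0;-5.5 0 -87 0 0 0'; python3 -m pendant '0 0 0 0 0 0;0 0 0 0 0 0;0 0 0 0 0 0;0 0 0 0 0 0' 1 30; python3 -m pendant '9 6 0 0 0 -0.045;19 12 0 0 0 -0.095;30 17 0 0 0 -0.145;40 22 0 0 0 -0.195;51 26 0 0 0 -0.245;62 30 0 0 0 -0.295;74 33 0 0 0 -0.345;85 36 0 0 0 -0.395;97 38 0 0 0 -0.445;108 39 0 0 0 -0.495;108 39 0 0 0 -0.495'
```

```text
t: 22.28
eef_pos: [0.4586, 0.0688, 0.0609]
eef_rot: [0.919, 0.393, -0.0, -0.0]
ft_force: [-0.5, 0.7, -0.0]
gripper_width: 0.0428
t: 22.78
eef_pos: [0.4591, 0.0689, 0.0615]
eef_rot: [0.92, 0.393, 0.001, 0.0]
ft_force: [-0.1, -0.2, 6.4]
gripper_width: 0.0173
t: 24.15
eef_pos: [0.5678, 0.1076, 0.0615]
eef_rot: [0.988, 0.155, 0.001, 0.0]
ft_force: [-0.2, -2.2, 8.2]
gripper_width: 0.0172
```

Now at about th 0.093; go another 26 mm to shut, with slight overpush.

```bash
python3 -m pendant '6 0.5 0 0 0 -0.025;12 1 0 0 0 -0.05;18 1.3 0 0 0 -0.075;22 1.3 0 0 0 -0.09;26 1.3 0 0 0 -0.1;28 1.3 0 0 0 -0.1;28 1.3 0 0 0 -0.1'
```

```text
t: 25.02
eef_pos: [0.5927, 0.1086, 0.0614]
eef_rot: [0.994, 0.107, -0.001, 0.001]
ft_force: [-8.4, -2.9, 13.3]
gripper_width: 0.0172
```

```bash
python3 -m pendant '2 0 0 0 0 0;2 0 0 0 0 0;2 0 0 0 0 0'; python3 -m pendant '0 0 0 0 0 0;0 0 0 0 0 0;0 0 0 0 0 0' 0; python3 -m pendant '0 0 30 0 0 0;0 0 70 0 0 0;-20 0 120 0 0 0;-60 -40 160 0 0 0;-100 -90 180 0 0 0;-140 -130 180 0 0 0;-140 -130 180 0 0 0'; python3 - <<'E'
from h import *
p=snap('top','t9');s=snap('side','s9');o=robot.get_obs();print(o['t'],o['eef_pos'],o['eef_rot'])
a=cv2.imread('pics/t9.png');b=cv2.imread('pics/s9.png')
cv2.imwrite('pics/m9.png',np.hstack([cv2.resize(a[140:220,215:330],(430,303),interpolation=2),cv2.resize(b[170:260,190:310],None,fx=3.378,fy=3.378)[:303,:370]]))
E
```

```text
t: 25.4
eef_pos: [0.5929, 0.1087, 0.0613]
eef_rot: [0.994, 0.107, -0.003, 0.001]
ft_force: [-15.2, -2.5, 17.9]
gripper_width: 0.0169
t: 25.78
eef_pos: [0.5966, 0.1091, 0.0607]
eef_rot: [0.994, 0.106, 0.0, -0.0]
ft_force: [0.1, -0.2, -0.2]
gripper_width: 0.0429
t: 26.65
eef_pos: [0.4539, -0.0249, 0.2409]
eef_rot: [0.995, 0.103, -0.001, 0.001]
ft_force: [0.4, -0.2, -0.1]
gripper_width: 0.0427
26.75 [ 0.45635359 -0.02179955  0.2411284 ] [9.94446496e-01 1.05241919e-01 3.95855196e-04 3.84244317e-04]
```

View pics/m9.png

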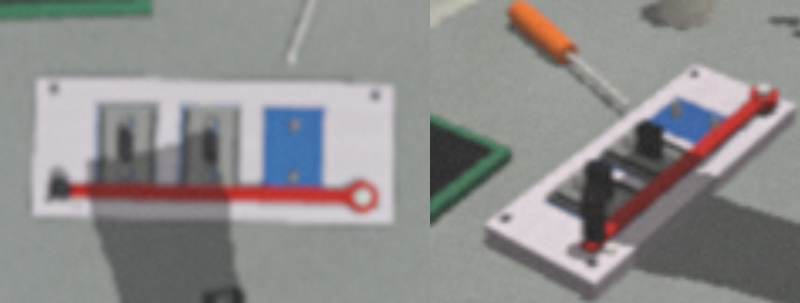

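```bash
python3 - <<'E'
from h import *
p=robot.get_image('top'); s=robot.get_image('side')
def tri(a,b):
    (c1,d1),(c2,d2)=ray(p,*a),ray(s,*b); d1/=np.linalg.norm(d1); d2/=np.linalg.norm(d2)
    t=np.linalg.lstsq(np.c_[d1,-d2],c2-c1,rcond=None)[0]; x,y=c1+d1*t[0],c2+d2*t[1]; return (x+y)/2,np.linalg.norm(x-y)
gt=lambda u,v:(u/14-.5+300,v/14-.5+220); gs=lambda u,v:(u/7-.5+310,v/7-.5+155)
for a,b in(((330,325),(233,85)),((345,490),(305,100)),((420,322),(240,70)),((432,480),(308,85))): print(tri(gt(*a),gs(*b)))
A=cv2.imread('pics/t9.png');B=cv2.imread('pics/s9.png')
# green-pixel segmentation extents in side: fit tab model
im=s['pixels'].astype(int); g=(im[...,1]>im[...,0]+18)&(im[...,1]>im[...,2]+10)
g[:155]=0;g[240:]=0;g[:,:330]=0;g[:,:][:,362:]=0
vs,us=np.where(g);print(us.min(),us.max(),vs.min(),vs.max())
# overlay hypothesised tag
yaw=np.radians(6.5)
def model(pose,z0):
    P=[]
    for x in(-.014,.014):
        for y in(-.006,.006):
            for z in(.131,.171): P.append((x,y,z))
    for x in(-.01,.01):
        for y,z in((-.015,.131),(-.015,.103),(-.01,.103),(.015,.131),(.015,.065),(.015,.125)): P.append((x,y,z))
    for x in(-.025,.025): 
        for z in(.0,.066): P.append((x,.0025,z))
    P=np.array(P); P[:,2]+=z0; return T(pose,P)
pose=(.437,-.147,yaw)
o=cv2.resize(cv2.imread('pics/side0.png')[155:240,310:370],None,fx=7,fy=7,interpolation=2)
for u,v in proj(s,model(pose,.01)): cv2.circle(o,(int((u-310+.5)*7),int((v-155+.5)*7)),2,(0,255,255),-1)
o2=cv2.resize(cv2.imread('pics/top0.png')[220:262,300:340],None,fx=14,fy=14,interpolation=2)
for u,v in proj(p,model(pose,.01)): cv2.circle(o2,(int((u-300+.5)*14),int((v-220+.5)*14)),2,(0,255,255),-1)
h=max(len(o),len(o2)); o=np.pad(o,((0,h-len(o)),(0,0),(0,0)));o2=np.pad(o2,((0,h-len(o2)),(0,0),(0,0)))
im=np.hstack([o,o2]);cv2.imwrite('pics/o9.png',cv2.resize(im,None,fx=.8,fy=.8))
E
```

```text
(array([ 0.4483941 , -0.14168269,  0.17832243]), np.float64(0.003648666902658965))
(array([ 0.41989805, -0.14353157,  0.18078003]), np.float64(0.00019217327565951474))
(array([ 0.45064322, -0.15779619,  0.17661789]), np.float64(0.00013359952017820187))
(array([ 0.42323443, -0.15916162,  0.17877461]), np.float64(0.003019805730995215))
330 354 165 215
```

View pics/o9.png

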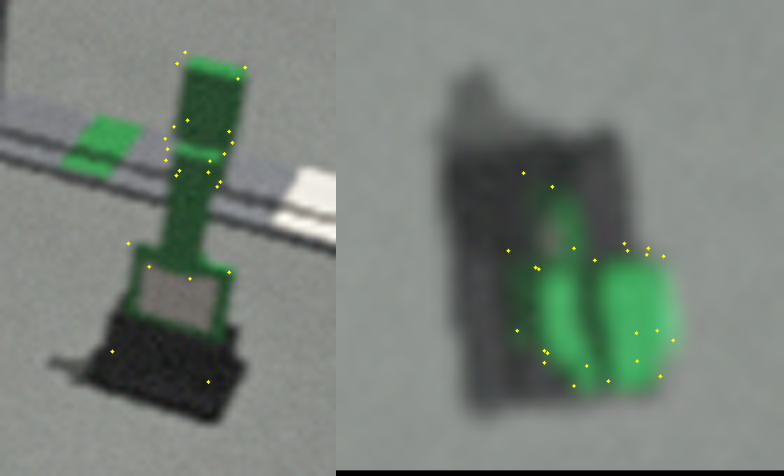

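```bash
python3 - <<'E'
from h import *
from scipy.spatial.transform import Rotation as Ro
p=robot.get_image('top'); s=robot.get_image('side')
gt=lambda u,v:(u/14-.5+300,v/14-.5+220); gs=lambda u,v:(u/7-.5+310,v/7-.5+155)
X,Y=.014,.006
ob=[(s,(X,Y,.171),gs(233,85)),(s,(-X,Y,.171),gs(305,100)),(s,(X,-Y,.171),gs(240,70)),(s,(-X,-Y,.171),gs(308,85)),
(s,(.01,.015,.131),gs(220,190)),(s,(-.01,.015,.131),gs(273,198)),(s,(.025,.0025,.066),gs(168,310)),(s,(-.025,.0025,.066),gs(292,338)),
(p,(X,Y,.171),gt(330,325)),(p,(-X,Y,.171),gt(345,490)),(p,(X,-Y,.171),gt(420,322)),(p,(-X,-Y,.171),gt(430,482))]
def f(q,full=True):
    R=Ro.from_euler('ZYX',[q[2],q[4],q[3]]).as_matrix(); t=np.array([q[0],q[1],.010+q[5]])
    r=[proj(c,R@np.array(P)+t)[0]-o for c,P,o in ob]
    return np.r_[np.ravel(r),np.array([q[5]/.001,q[3]/.05,q[4]/.02,(q[2]-.115)/.03])]
r=least_squares(f,[.437,-.147,.11,0,0,0]);q=r.x;print(q.round(4),r.fun.round(2))
R=Ro.from_euler('ZYX',[q[2],q[4],q[3]]).as_matrix();print('tab mid',R@[0,0,.151]+[q[0],q[1],.01+q[5]])
E
```

```text
[ 0.4342 -0.1487  0.1199  0.0065  0.0053 -0.0006] [-0.56 -0.77 -0.02 -0.29 -0.14 -0.58  0.88 -0.15 -0.34 -0.39 -0.33  0.45
 -0.01 -0.64  0.33  0.48  0.55  0.71  0.75 -0.24 -1.26  0.41 -0.69 -0.18
 -0.61  0.13  0.27  0.16]
tab mid [ 0.43510013 -0.1496282   0.16038356]
```

```bash
python3 -m pendant '-2 -12 10 0 0 -0.17;-4 -25 10 0 0 -0.34;-7 -38 10 0 0 -0.51;-9 -50 10 0 0 -0.68;-12 -63 10 0 0 -0.85;-14 -76 10 0 0 -1.02;-16 -90 10 0 0 -1.19;-18 -103 5 0 0 -1.36;-20 -116 0 0 0 -1.53;-21 -128 0 0 0 -1.66;-21 -128 0 0 0 -1.66;-21 -128 0 0 0 -1.66';python3 - <<'E'
from h import *
s=snap('side','s10');o=robot.get_obs();print(o['t'],o['eef_pos'],o['eef_rot'],o['joints'])
cv2.imwrite('pics/m10.png',cv2.resize(cv2.imread('pics/s10.png')[110:250,270:430],None,fx=3.5,fy=3.5,interpolation=2))
E
```

```text
t: 28.45
eef_pos: [0.4361, -0.1478, 0.2407]
eef_rot: [0.751, -0.66, -0.0, -0.0]
ft_force: [-0.6, 0.2, -0.1]
gripper_width: 0.0429
28.5 [ 0.43596461 -0.14784494  0.2407408 ] [ 7.50824001e-01 -6.60502291e-01 -1.53101537e-04 -1.41718577e-04] [ 0.53564004  0.20466438 -0.37887145  1.94223986  0.08837035  1.01071265
 -1.32605758]
```

View pics/m10.png

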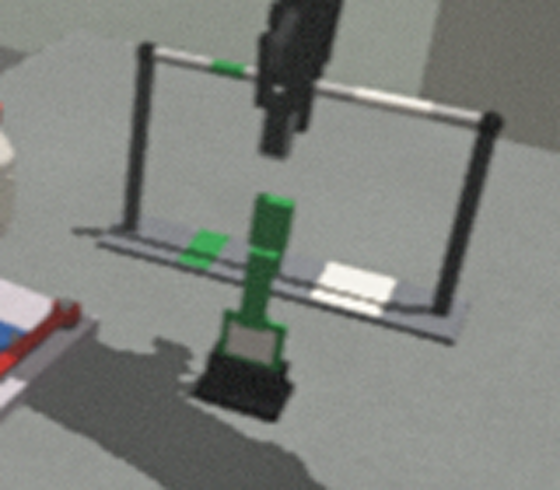

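```bash
python3 -m pendant '-1 -1.5 -25 0 0 0;-1 -1.5 -50 0 0 0;-1 -1.5 -70 0 0 0;-1 -1.5 -76 0 0 0;-1 -1.5 -76 0 0 0'; python3 -m pendant '0 0 0 0 0 0;0 0 0 0 0 0;0 0 0 0 0 0;0 0 0 0 0 0;0 0 0 0 0 0' 1 40;python3 -m pendant '0 0 15 0 0 0;0 0 30 0 0 0;0 0 60 0 0 0;0 0 90 0 0 0;0 0 110 0 0 0;0 0 110 0 0 0'; python3 - <<'E'
from h import *
p=snap('top','t11');s=snap('side','s11');o=robot.get_obs();print(o['t'],o['eef_pos'],o['eef_rot'],o['ft_force'])
a=cv2.imread('pics/t11.png');b=cv2.imread('pics/s11.png')
cv2.imwrite('pics/m11.png',np.hstack([cv2.resize(a[160:300,290:430],(400,400),interpolation=2),cv2.resize(b[80:240,280:430],(375,400),interpolation=2)]))
E
```

```text
t: 29.12
eef_pos: [0.4347, -0.15, 0.165]
eef_rot: [0.75, -0.662, -0.0, -0.0]
ft_force: [0.2, 0.1, -0.3]
gripper_width: 0.0426
t: 29.75
eef_pos: [0.4352, -0.1504, 0.1656]
eef_rot: [0.749, -0.662, 0.001, -0.0]
ft_force: [-0.4, 0.9, 6.2]
gripper_width: 0.0116
t: 30.5
eef_pos: [0.4354, -0.1506, 0.2769]
eef_rot: [0.749, -0.662, 0.002, -0.001]
ft_force: [-0.2, -0.0, -1.7]
gripper_width: 0.0112
30.6 [ 0.43426946 -0.15040442  0.27481407] [ 7.49416092e-01 -6.62099318e-01  1.08807485e-04  5.78274331e-05] [-0.44404978 -0.56167588 -1.07730034]
```

View pics/m11.png

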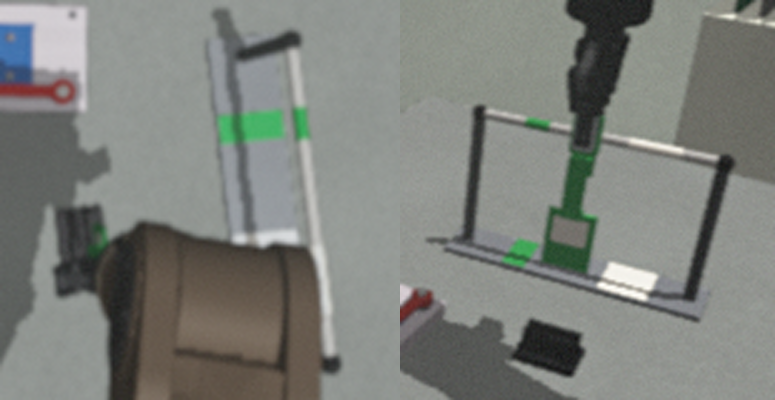

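```bash
python3 - <<'E'
from h import *
s=robot.get_image('side')
b=cv2.imread('pics/s11.png')[110:195,325:370]
o=cv2.resize(b,None,fx=7,fy=7,interpolation=2)
a=o.copy()
yaw=np.radians(7.1);z0=.2750-.1556;x0,y0=.4345,-.1505
for sgn,col in((1,(0,255,255)),(-1,(0,0,255))):
    P=[(x,sgn*y,z0+z) for x in(-.01,.01) for y,z in((-.015,.131),(-.015,.103),(-.01,.103),(.015,.131),(.015,.065),(.01,.07))]+[(x,sgn*.0025,z0+z) for x in(-.025,.025) for z in(0,.066)]
    for u,v in proj(s,T((x0,y0,yaw),P)): cv2.circle(o if sgn==1 else a,(int((u-325+.5)*7),int((v-110+.5)*7)),2,col,-1)
cv2.imwrite('pics/o11.png',np.hstack([o,a]))
E
```

```text
(no output)
```

View pics/o11.png

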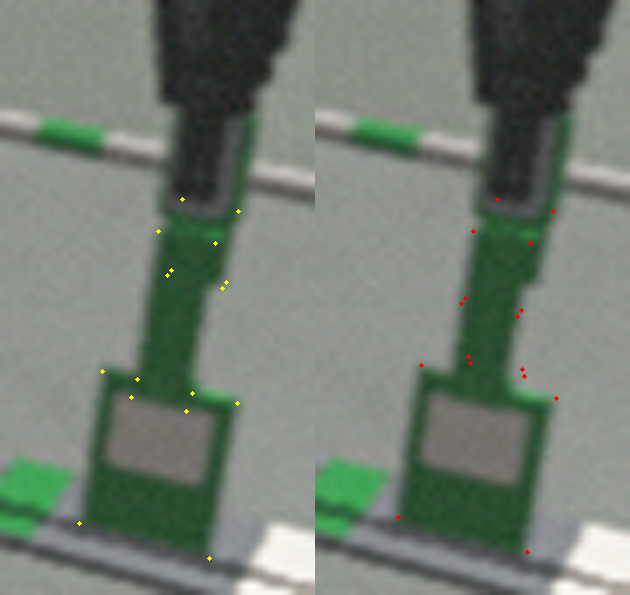

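```bash
python3 - <<'E'
from h import *
p=robot.get_image('top');s=robot.get_image('side')
im=cv2.imread('pics/top0.png').astype(float)
pts=[]
for v in range(182,278,4):
    u0=393+(v-175)*(14/113); 
    x=np.arange(int(u0)-7,int(u0)+9); row=im[v-1:v+2,x[0]:x[-1]+1].mean(0)
    ch=row[:,1] ; bg=np.median(np.r_[ch[:3],ch[-3:]]); w=np.clip(ch-bg-12,0,None)
    # keep near max
    if w.sum()>0:
        k=w.argmax(); m=abs(np.arange(len(w))-k)<=3; c=(x*w*m).sum()/(w*m).sum(); W=at_z(p,c,v,.19); pts.append((W[0],W[1]))
pts=np.array(pts);print((pts*1000).round(1).tolist())
c=np.polyfit(pts[:,0],pts[:,1],1);r=pts[:,1]-np.polyval(c,pts[:,0]);k=abs(r)<.003;c=np.polyfit(pts[k,0],pts[k,1],1);print(c,np.degrees(np.arctan(c[0])),k.sum(),[np.polyval(c,x) for x in(.4161,.5548)])
# side: compare prediction
L=[(x,np.polyval(c,x),.19) for x in(.3409,.4161,.5548,.631)]
print(proj(s,L).round(1).tolist(), 'obs white',641/3.5+199.5,99/3.5+109.5,'green',473/3.5+199.5,68/3.5+109.5)
E
```

```text
[[608.4, -318.3], [598.1, -319.1], [587.8, -320.7], [577.5, -321.6], [567.3, -323.2], [557.0, -324.3], [546.8, -325.6], [536.5, -326.6], [526.3, -328.1], [516.1, -328.8], [505.9, -330.5], [495.7, -331.3], [485.5, -332.9], [475.3, -333.7], [465.1, -335.4], [454.9, -336.1], [444.8, -337.7], [434.6, -338.8], [424.5, -339.8], [414.3, -341.2], [404.2, -342.3], [394.1, -343.6], [384.0, -344.5], [373.9, -345.7]]
[ 0.11805999 -0.39001961] 6.733171973732154 24 [np.float64(-0.3408948474331202), np.float64(-0.3245199266619307)]
[[409.9, 144.7], [382.2, 139.0], [335.2, 129.3], [311.5, 124.3]] obs white 382.6428571428571 137.78571428571428 green 334.6428571428571 128.92857142857142
```

```bash
python3 -m pendant '-4 -30 -4 0 0 0;-8 -60 -8 0 0 0;-12 -90 -12 0 0 0;-16 -120 -16 0 0 0;-18 -140 -16 0 0 0;-18 -140 -16 0 0 0;-18 -140 -16 0 0 0'; python3 - <<'E'
from h import *
p=snap('top','t12');s=snap('side','s12');o=robot.get_obs();print(o['t'],o['eef_pos'],o['eef_rot'],o['ft_force'])
a=cv2.imread('pics/t12.png');b=cv2.imread('pics/s12.png')
cv2.imwrite('pics/m12.png',np.hstack([cv2.resize(a[160:300,290:430],(400,400),interpolation=2),cv2.resize(b[80:240,280:430],(375,400),interpolation=2)]))
E
```

```text
t: 31.62
eef_pos: [0.4169, -0.2892, 0.2588]
eef_rot: [0.75, -0.662, -0.0, -0.0]
ft_force: [-0.7, -0.4, -0.9]
gripper_width: 0.0113
31.725 [ 0.41696843 -0.28912317  0.25899011] [ 7.50070611e-01 -6.61357724e-01  1.06118920e-05 -1.99811415e-04] [ 0.4181764   0.56443083 -0.76163045]
```

View pics/m12.png

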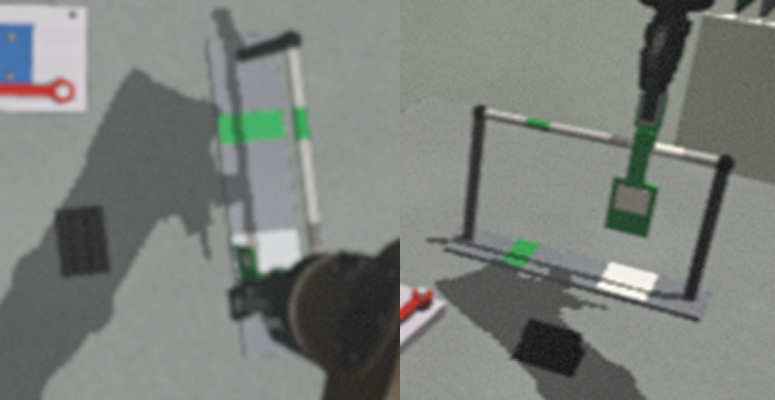

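```bash
python3 -m pendant '0 -10 0 0 0 0;0 -20 0 0 0 0;0 -30 0 0 0 0;0 -38 0 0 0 0;0 -38 0 0 0 0'; python3 -m pendant '0 -5 0 0 0 0;0 -10 0 0 0 0;0 -13.5 0 0 0 0;0 -13.5 0 0 0 0;0 -13.5 0 0 0 0'; python3 - <<'E'
from h import *
s=snap('side','s13');o=robot.get_obs();print(o['t'],o['eef_pos'],o['eef_rot'],o['ft_force'])
b=cv2.imread('pics/s13.png')
z0=o['eef_pos'][2]-.1556
o_=cv2.resize(b[90:190,340:430],None,fx=6,fy=6,interpolation=2)
cv2.imwrite('pics/m13.png',o_)
E
```

```text
t: 32.35
eef_pos: [0.4163, -0.3292, 0.2587]
eef_rot: [0.749, -0.663, -0.0, 0.0]
ft_force: [-0.3, -0.3, -0.8]
gripper_width: 0.0115
t: 32.98
eef_pos: [0.4165, -0.3417, 0.2588]
eef_rot: [0.75, -0.662, -0.0, -0.0]
ft_force: [-0.3, 1.2, 0.1]
gripper_width: 0.0113
33.025 [ 0.41657262 -0.34166559  0.25883074] [ 7.49561196e-01 -6.61935051e-01 -2.53817286e-05 -2.71616509e-05] [ 0.37003753  0.27890246 -0.73792745]
```

View pics/m13.png

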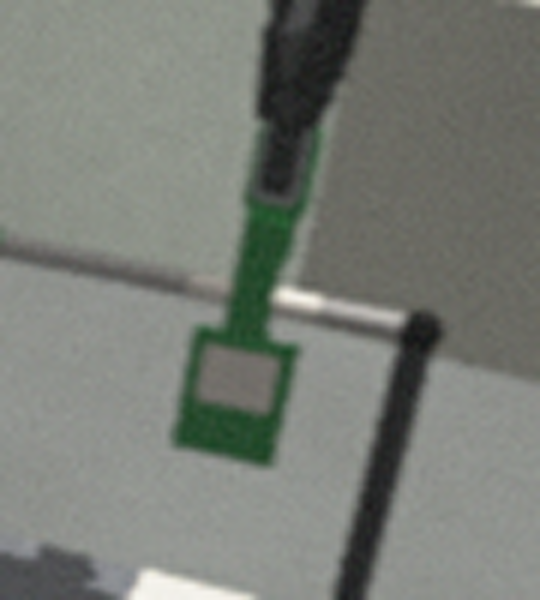

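```bash
python3 -m pendant '0 0.8 -6 0 0 0;0 0.8 -12 0 0 0;0 0.8 -18 0 0 0;0 0.8 -24 0 0 0;0 0.8 -28 0 0 0;0 0.8 -28 0 0 0'; python3 -m pendant '0 0 -1 0 0 0;0 0 -2 0 0 0;0 0 -3 0 0 0;0 0 -3.5 0 0 0;0 0 -3.5 0 0 0;0 0 -3.5 0 0 0'
```

```text
t: 33.78
eef_pos: [0.4163, -0.341, 0.2304]
eef_rot: [0.749, -0.662, -0.0, 0.0]
ft_force: [0.0, -1.1, -1.1]
gripper_width: 0.0112
t: 34.52
eef_pos: [0.4165, -0.3411, 0.2273]
eef_rot: [0.749, -0.662, 0.0, 0.0]
ft_force: [0.2, 0.3, -1.4]
gripper_width: 0.0114
```

```bash
python3 -m pendant '0 0 -0.7 0 0 0;0 0 -1.4 0 0 0;0 0 -1.4 0 0 0;0 0 -1.4 0 0 0'
```

```text
t: 35.02
eef_pos: [0.4166, -0.3412, 0.2266]
eef_rot: [0.749, -0.662, 0.0, 0.0]
ft_force: [-1.2, 1.6, 5.6]
gripper_width: 0.0116
```

```bash
python3 -m pendant '0 0 0.8 0 0 0;10 1.2 0.8 0 0 0;22 2.6 0.8 0 0 0;34 4 0.8 0 0 0;46 5.4 0.8 0 0 0;58 6.8 0.8 0 0 0;70 8.3 0.8 0 0 0;70 8.3 0.8 0 0 0'; python3 -m pendant '12 1.4 0 0 0 0;24 2.8 0 0 0 0;36 4.2 0 0 0 0;48 5.6 0 0 0 0;60 7 0 0 0 0;69 8.1 0 0 0 0;69 8.1 0 0 0 0;69 8.1 0 0 0 0'; python3 - <<'E'
from h import *
p=snap('top','t14');s=snap('side','s14');o=robot.get_obs();print(o['t'],o['eef_pos'],o['eef_rot'],o['ft_force'])
a=cv2.imread('pics/t14.png');b=cv2.imread('pics/s14.png')
cv2.imwrite('pics/m14.png',np.hstack([cv2.resize(a[160:300,290:430],(400,400),interpolation=2),cv2.resize(b[80:200,290:430],(400,400),interpolation=2)]))
E
```

```text
t: 36.02
eef_pos: [0.488, -0.3322, 0.2267]
eef_rot: [0.75, -0.662, 0.0, -0.0]
ft_force: [0.0, -0.0, -0.1]
gripper_width: 0.0114
t: 37.02
eef_pos: [0.5555, -0.3246, 0.2267]
eef_rot: [0.749, -0.662, 0.0, -0.0]
ft_force: [0.7, -0.4, -0.3]
gripper_width: 0.0114
37.125 [ 0.55520605 -0.32476531  0.22671947] [ 7.49369680e-01 -6.62151854e-01 -4.41820499e-05  5.30378973e-05] [ 0.41835525 -0.34967812 -0.22932083]
```

View pics/m14.png

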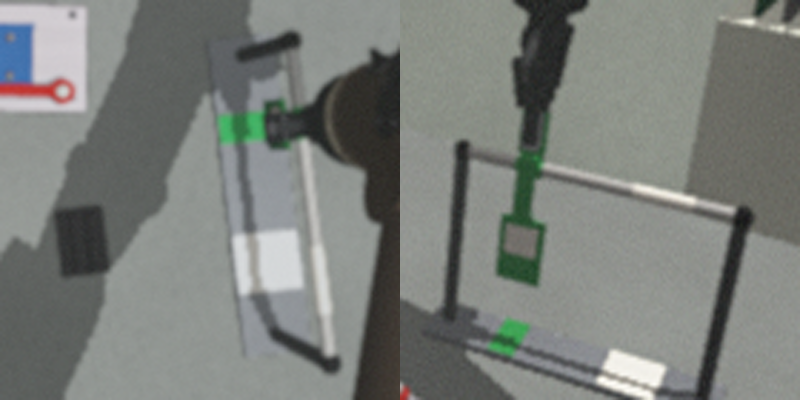

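```bash
python3 -m pendant '0 0 -0.4 0 0 0;0 0 -0.4 0 0 0'; python3 -m pendant '0 0 0 0 0 0;0 0 0 0 0 0;0 0 0 0 0 0;0 0 0 0 0 0' 0; python3 -m pendant '0 0 10 0 0 0;0 0 30 0 0 0;0 0 60 0 0 0;0 0 100 0 0 0;0 0 120 0 0 0'; python3 -m pendant '-40 20 0 0 0 0;-80 40 0 0 0 0;-120 60 0 0 0 0;-160 80 0 0 0 0;-180 90 0 0 0 0;-180 90 0 0 0 0;-180 90 0 0 0 0;-180 90 0 0 0 0'; python3 - <<'E'
from h import *
p=snap('top','t15');s=snap('side','s15');o=robot.get_obs();print(o['t'],o['eef_pos'])
a=cv2.imread('pics/t15.png');b=cv2.imread('pics/s15.png')
cv2.imwrite('pics/m15.png',np.hstack([cv2.resize(a[90:260,150:430],(400,243),interpolation=2),cv2.resize(b[80:260,190:430],(400,300),interpolation=2)[:243]]))
cv2.imwrite('pics/m15b.png',np.hstack([cv2.resize(a[165:240,370:430],(320,400),interpolation=2),cv2.resize(b[105:205,300:360],(240,400),interpolation=2)]))
cv2.imwrite('pics/m15c.png',cv2.resize(b[170:260,190:310],None,fx=5,fy=5,interpolation=2))
E
```

```text
t: 37.38
eef_pos: [0.5553, -0.3248, 0.2267]
eef_rot: [0.749, -0.662, 0.0, 0.0]
ft_force: [-1.1, 0.8, 4.3]
gripper_width: 0.0115
t: 37.88
eef_pos: [0.5555, -0.3247, 0.2262]
eef_rot: [0.749, -0.662, -0.0, 0.0]
ft_force: [0.3, -0.4, -0.2]
gripper_width: 0.0421
t: 38.5
eef_pos: [0.5562, -0.3248, 0.3497]
eef_rot: [0.749, -0.662, 0.002, -0.001]
ft_force: [0.7, 0.1, 0.0]
gripper_width: 0.043
t: 39.5
eef_pos: [0.3764, -0.235, 0.3463]
eef_rot: [0.75, -0.662, -0.0, -0.0]
ft_force: [0.1, -0.3, -1.1]
gripper_width: 0.0427
39.6 [ 0.37608935 -0.23489272  0.34608728]
```

View pics/m15.png

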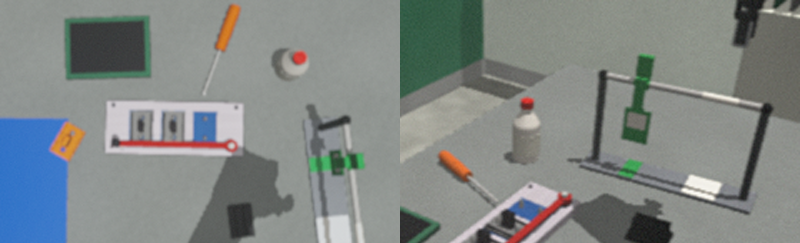

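View pics/m15b.png

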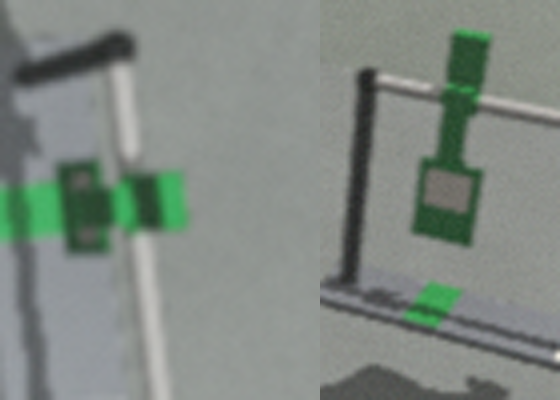

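View pics/m15c.png

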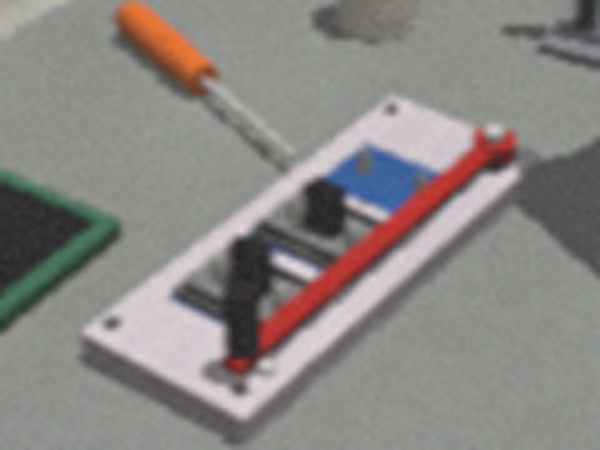

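```bash
python3 - <<'E'
from h import *
p=snap('top','t16');s=snap('side','s16')
yaw=np.radians(7.0);z0=.071;pose=(.5553,-.3247,yaw)
P=[(x,y,z0+z) for x in(-.014,.014) for y in(-.006,.006) for z in(.131,.171)]+[(x,.0025,z0+z) for x in(-.025,.025) for z in(0,.066)]
out=[]
for c,n,(l,t,r,b),k in((p,'t16',(370,165,430,240),5),(s,'s16',(300,105,360,180),5)):
    o=cv2.resize(cv2.imread(f'pics/{n}.png')[t:b,l:r],None,fx=k,fy=k,interpolation=2)
    for u,v in proj(c,T(pose,P)): cv2.circle(o,(int((u-l+.5)*k),int((v-t+.5)*k)),2,(0,0,255),-1)
    out.append(o)
cv2.imwrite('pics/o16.png',np.hstack(out))
E
```

```text
(no output)
```

View pics/o16.png

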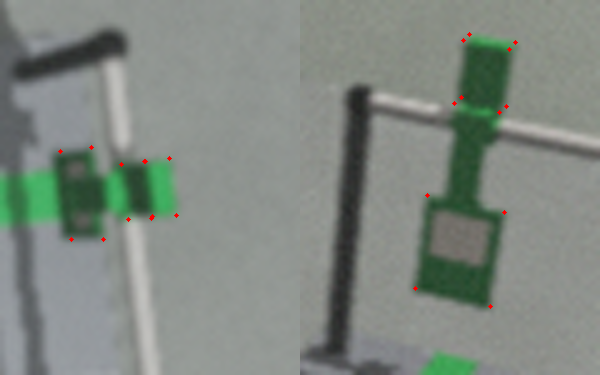

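```bash
python3 -c "
from workcell import robot
print(robot.job_done())"
```

```text
the job is handed in; nothing more can be done
None
```

The job is done and handed in at about 40 s of the 208 s allowed. I had no verdict from the system, so this rests on my own checks.

- **Plates:** I found two grey plates and no third, and left the orange look-alike alone. I swung the keeper open to about 0.6 rad and lowered the plates onto seat2 and seat1. Each met the seating face at the expected height, and the pictures show both flush.
- **Keeper:** I swung the bar back until it met its hard stop at about 15 N. The last pictures show it parallel to the fixture, over both plates.
- **Tag:** I hooked it on the white section, where contact came at the expected height, slid it 140 mm and released it on the green band. In both cameras it hangs upright and matches my projected model to within about 1–2 pixels (a few mm).
- **Surroundings:** The cassette, cleaner bottle and screwdriver look undisturbed in the pictures, and the gripper was well clear at hand-in.

The side camera's rough first estimate of the rod was about 10 mm off the top camera's at the white section. I used a finer fit from the top camera, and the tag went on cleanly. I also dropped one side-camera fit of the pins because it fitted poorly.

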